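# Rebuild the spring pack of a cell clamp

### The job

Rebuild the spring pack of the lab's test-cell clamp: stack three of the cone springs on the brass arbor with their faces alternating - the first hollow (blue) side up, the second hollow side down, the third hollow side up - and then slide the flanged sleeve over the arbor, flange down, so that it rests on the top spring. Leave the fourth spring where it lies on the foam rack, and do not push aside or knock over the tube, the bottle or the slide box.

Things in the scene. Friction and masses are not known exactly. Their poses are not given: they have to be found in the camera images.
- arbor_seat (a point): Centre of the top of the clamp fixture's round boss (48 mm across, 40 mm above the bench), where the first spring rests, on the arbor's axis. x, y: the axes of its fixed base plate, 110 (x) x 200 (y) x 14 mm. Two steel tie posts, 16 mm across, tops 146 mm above the bench, stand at y = +78 and -78 mm: keep a gripper's long side along x here.
- arbor_top (a point): Tip of the fixed upright brass arbor, 55 mm above arbor_seat. The arbor is 23 mm in diameter; its upper 9 mm taper to 12 mm.
- rack_top (a point): White fixed foam rack, 200 x 200 mm. Point: its middle, at the height of the tops of its four round pads (60 mm across, 34 mm above the bench, 18 mm above the rack body). Pads at x = +-52, y = +-52 mm in this frame, one spring on each. Beside a spring the most finger room is along the rack's diagonals.
- disc_a_center (a point): Steel cone spring, one of four alike, 110 g: 66 mm across, bore 27, height 13. The hollow (wide) end has a plain rim 6 mm high, gripped across its diameter from above; the other end is a flat hub 38 mm across. Hollow face blue. Point: on the axis, half-way up. z points from hollow to hub side: z up = hollow side down, rim lowest; z down = hollow side up, rim highest. Starts on any rack pad.
- disc_b_center (a point): Steel cone spring, one of four alike, 110 g: 66 mm across, bore 27, height 13. The hollow (wide) end has a plain rim 6 mm high, gripped across its diameter from above; the other end is a flat hub 38 mm across. Hollow face blue. Point: on the axis, half-way up. z points from hollow to hub side: z up = hollow side down, rim lowest; z down = hollow side up, rim highest. Starts on any rack pad.
- disc_c_center (a point): Steel cone spring, one of four alike, 110 g: 66 mm across, bore 27, height 13. The hollow (wide) end has a plain rim 6 mm high, gripped across its diameter from above; the other end is a flat hub 38 mm across. Hollow face blue. Point: on the axis, half-way up. z points from hollow to hub side: z up = hollow side down, rim lowest; z down = hollow side up, rim highest. Starts on any rack pad.
- disc_d_center (a point): Steel cone spring, one of four alike, 110 g: 66 mm across, bore 27, height 13. The hollow (wide) end has a plain rim 6 mm high, gripped across its diameter from above; the other end is a flat hub 38 mm across. Hollow face blue. Point: on the axis, half-way up. z points from hollow to hub side: z up = hollow side down, rim lowest; z down = hollow side up, rim highest. Starts on any rack pad.
- sleeve_center (a point): Loose amber-painted flanged sleeve, about 200 g, standing on the bench on its flange: 62 mm tall, through bore 26 mm; flange 62 mm across and 8 mm thick at the bottom, tube above it 44 mm across (grip it there). This point is on its axis, 31 mm above its underside; z up.
- tube_center (a point): Bystander: loose foil-wrapped sample tube with a blue cap, standing on end, 35 mm across, 106 mm tall. Point at half height, z up.
- wash_bottle_center (a point): Bystander: loose teal bottle, standing, 58 mm across, 140 mm tall. Point at half height, z up.
- slide_box_center (a point): Bystander: red slide box with a pale lid, 94 x 134 x 53 mm. Point at half height, z up.
Not all that is in view belongs to the job. Leave any green or pink look-alike of the part that bears disc_d_center alone.

How it is judged:
By the outcome, as a careful person would: the job done as asked, in the order asked, and still so for the second after the job is handed in, with the robot touching nothing.
It also fails if it takes over 72 s, if anything falls off the work surface, if the arm or the gripper's body presses on something with over 40 N, if the wrist force passes 120 N, or if a joint passes its speed limit or range.

### The arm

A 6-joint arm with a two-finger parallel gripper is mounted at the origin on the work surface. World frame = base frame: x ahead of the robot, y to its left, z up, the work surface at z = 0. Lengths are in m, angles in rad, forces in N, time in s.
With the tool pointing down it reaches from about 0.375 to 0.9 m from the base axis. Payload 3.1 kg.
Tool frame: the origin (TCP) lies on the centre line of the jaws, within the pads' length; the fingertips stand 14 mm ahead of it and the grasp point (between the pads) lies 5 mm behind it; y points along the fingers, z is the direction in which the jaws open and shut, and the axes are right-handed (so a half turn about y gives the same grasp; the last joint's range is limited). The gripper opens to 87 mm and grips with 3 to 60 N. Pads are 19 mm wide; open, the fingers measure 117 mm over their backs; the gripper's body (75 mm by 190 mm) begins 51 mm behind the grasp point.
Start: joints at [-0.178, 0.527, 1.433, -0, 1.181, -0.178], TCP at [0.625, 0, 0.237] pointing down, gripper open.
Joint ranges: [-3.08, 3.08], [-0.75, 2.2], [0.22, 2.44], [-1.43, 4.57], [0, 2.65], [-2.85, 2.85]. Speed limits (rad/s): [2.79, 2.79, 3.14, 3.14, 3.14, 3.14].

### API

Orientations are given as a unit quaternion [x, y, z, w].
In Python, from rig import robot, vision gives the robot as it stands.
- The arm moves only by the shell command python3 -m crank 'ROWS' [FORCE]. ROWS is JSON, a list of rows, each a list of 7 numbers: the shift along the tool's x, y, z as a fraction of full scale, then the turn, a rotation vector about the tool's x, y, z as a fraction of full scale, then the gripper command: -1 is shut, 1 is fully open, values between are in proportion. In form: [[x, y, z, wx, wy, wz, grip], ...]. A call has 1 to 10 rows; each row is the pose to reach, as a shift and turn from the pose commanded when the call began, along the tool's axes at that moment, turning the shorter way round; what a row does not reach only later rows make up. Full scale, the value 1, is 50 cm for a shift and pi rad for a turn. A row lasts 1/8 s, in which the tool goes at most 62.5 mm and 10.7 degrees, less where a joint would pass 70% of its speed; a pose out of reach is approached as far as the arm can. A call with a number of a shift or a turn outside -1 to 1 is refused whole. A call with a gripper value outside its range is refused whole. The fingers move at their own pace and stop on an object; FORCE is the grip in N (left out, the last holds). Time passes only in rows, so rows that repeat a pose let the fingers close. It gives the time, the measured TCP pose, the force and the opening at its end, in the units of the state.
- robot.get_obs(): the state, without advancing time (a new reading comes with each control period).
- vision.camera(name): name is "scene" or "side" or "wrist"; returns the picture (480x640x3 uint8, blue, green, red); there is no depth.
- vision.camera_info(name): a dict with "vfov" (degrees; the focal length in pixels is half the picture's height over the tangent of half this angle, whatever the lens; pixels are square), "cx", "cy" (the principal point, pixels), "world_from_camera" (4x4, takes a point from camera to world coordinates); the wrist camera has in their place "tool_from_camera" (4x4, takes a point from camera to tool coordinates, whose origin is the TCP and whose axes are the tool frame's). Camera axes: x right, y up, looking along -z (the intrinsics and any distortion apply to the point x, -y, -z); pixel columns grow to the right and rows downward; lengths in m; the calibration is good to about 2 mm. A picture is of the moment at which its call begins: read the wrist's pose just before it. camera_info takes no time and is no camera call.
- robot.hand_in(): hands the job in, once; it reports no verdict.
The state is a dict: "time": time; "q": joint angles; "joint_velocities": joint speeds; "joint_torque": joint torques, N m; "position": TCP position; "tool_rot": TCP orientation; "ft_force": force on the tool from outside, world axes, zero at the start; "moment": the same for the moment, N m; "grip_width": finger opening in m.
Only numpy, scipy, OpenCV 4.12 (cv2) and the standard library are available. Lean on these libraries where they do the work, as an engineer would, in place of code of your own. Each camera call takes 0.05 s, during which the arm holds its last target.

## Working session

There is one attempt and no reset: what is moved stays moved. The work goes in short steps, Python scripts to look and compute and a shell command to move; the robot and the scene stay as the last step left them, time stands still between calls to the robot, and variables do not carry over. Pictures are saved under pics/ and viewed, and the job is handed in when it is done.

```bash
ls; mkdir -p pics
python3 - <<'E'
from rig import robot, vision
import cv2
print(robot.get_obs())
for n in ["scene","side","wrist"]:
    print(n, vision.camera_info(n))
    cv2.imwrite(f"pics/{n}0.png", vision.camera(n))
E
```

```text
pics
{'time': 0.0, 'q': array([-1.78464197e-01,  5.28487640e-01,  1.43388313e+00, -1.21019627e-06,
        1.18140777e+00, -1.78507591e-01]), 'joint_velocities': array([-4.50014778e-04,  8.73105165e-04, -6.85309971e-05,  1.37698387e-04,
        8.23665638e-05,  2.36294030e-04]), 'joint_torque': array([-5.45745443e-04, -4.40045428e+01, -1.76593530e+01,  6.32597599e-02,
        5.83207863e-02, -1.53719384e-04]), 'position': array([6.24302237e-01, 1.77373400e-04, 2.35564516e-01]), 'tool_rot': array([-0.50045176,  0.50062332, -0.49935415,  0.49956957]), 'ft_force': array([ 0.10402343, -0.17231798, -0.41326031]), 'moment': array([-0.00264133,  0.02580965, -0.00970116]), 'grip_width': 0.08697101190856024}
scene {'vfov': 46.27303996276354, 'cx': 314.48425509335596, 'cy': 238.3681873698851, 'world_from_camera': array([[ 0.47802106, -0.53472131,  0.6968278 ,  1.51704052],
       [ 0.87820505,  0.27663138, -0.39016786, -0.56017549],
       [ 0.01586664,  0.79846615,  0.60183059,  0.90800916],
       [ 0.        ,  0.        ,  0.        ,  1.        ]])}
side {'vfov': 54.10827835927255, 'cx': 321.90588452583114, 'cy': 242.5935687739344, 'world_from_camera': array([[ 0.99979813,  0.01791076, -0.00910504,  0.56680449],
       [-0.01924732,  0.72374145, -0.68980276, -0.7921035 ],
       [-0.00576519,  0.68983876,  0.72394009,  0.87244408],
       [ 0.        ,  0.        ,  0.        ,  1.        ]])}
wrist {'vfov': 69.62509389864228, 'cx': 321.6689810426522, 'cy': 242.1041783947019, 'tool_from_camera': array([[-4.73125019e-06, -9.69056481e-01, -2.46839090e-01,
        -6.76674303e-02],
       [ 1.44010486e-04,  2.46839087e-01, -9.69056471e-01,
        -1.49140336e-01],
       [ 9.99999990e-01, -4.01322659e-05,  1.38386437e-04,
         1.51418623e-03],
       [ 0.00000000e+00,  0.00000000e+00,  0.00000000e+00,
         1.00000000e+00]])}
```

View pics/scene0.png

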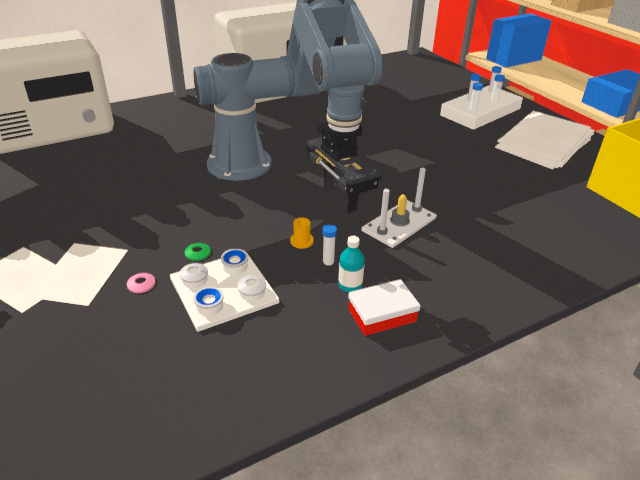

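View pics/side0.png

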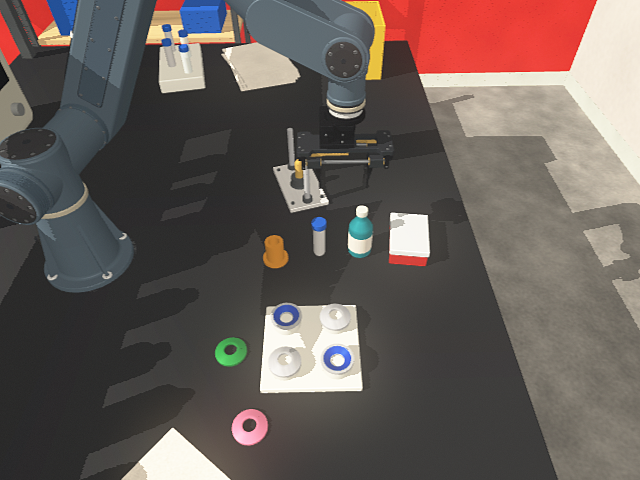

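View pics/wrist0.png

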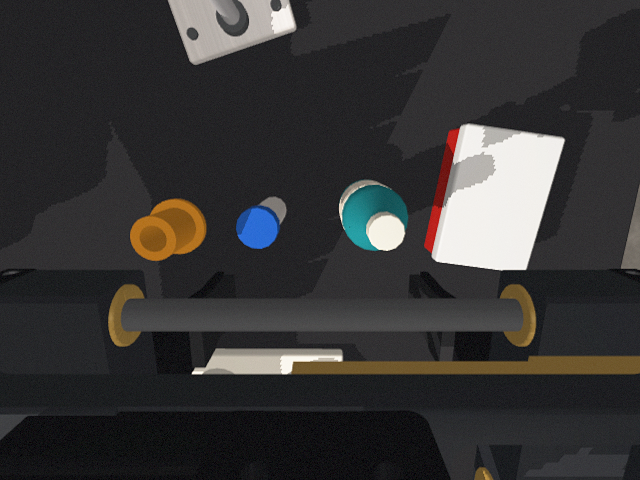

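Run:
```python
import cv2, numpy as np
s=cv2.imread('pics/side0.png'); c=cv2.imread('pics/scene0.png')
a=cv2.resize(s[290:400,210:370],None,fx=5,fy=5,interpolation=cv2.INTER_CUBIC); cv2.imwrite('pics/z1.png',a)
a=cv2.resize(s[120:280,250:440],None,fx=4,fy=3.7,interpolation=cv2.INTER_CUBIC)
a=cv2.resize(s[120:270,250:440],None,fx=4,fy=4,interpolation=cv2.INTER_CUBIC); cv2.imwrite('pics/z2.png',a)
a=cv2.resize(c[150:340,160:290],None,fx=3,fy=3,interpolation=cv2.INTER_CUBIC)
b=cv2.resize(c[150:340,290:440],None,fx=3,fy=3,interpolation=cv2.INTER_CUBIC)[:, :410]
cv2.imwrite('pics/z3.png',np.hstack([a,b]))
```

```text
(no output)
```

View pics/z1.png

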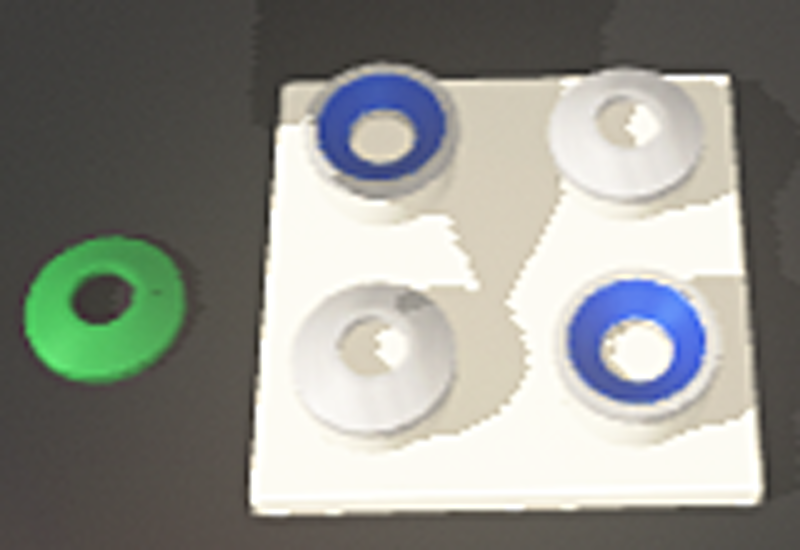

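View pics/z2.png

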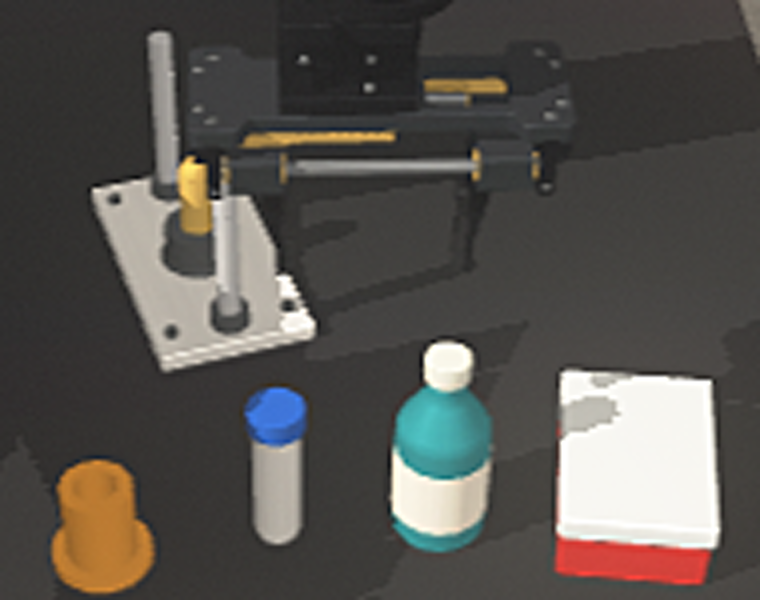

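View pics/z3.png

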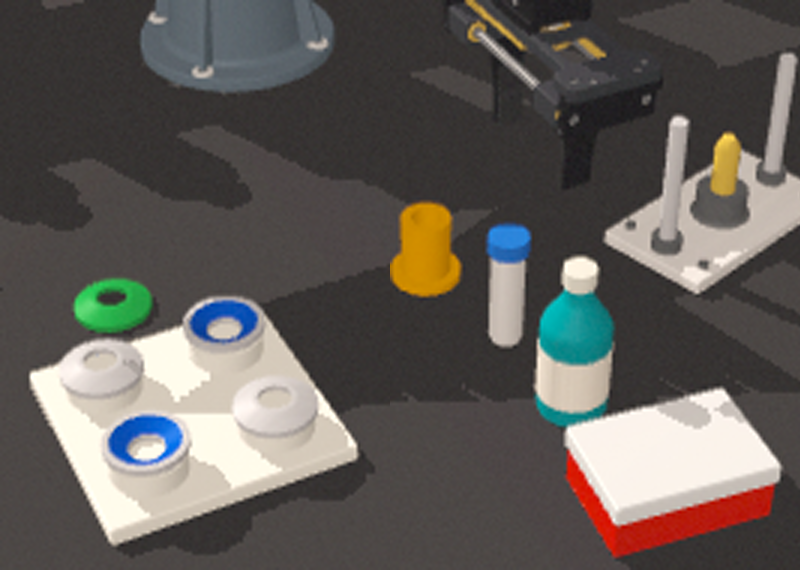

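```bash
cat > h.py <<'E'
import numpy as np, cv2
from scipy.spatial.transform import Rotation as R
from rig import robot, vision
def cam(name, obs=None):
    i=vision.camera_info(name); f=240/np.tan(np.radians(i['vfov'])/2)
    if name=='wrist':
        T=np.eye(4); T[:3,:3]=R.from_quat(obs['tool_rot']).as_matrix(); T[:3,3]=obs['position']
        W=T@i['tool_from_camera']
    else: W=i['world_from_camera']
    return f,i['cx'],i['cy'],W
def plane(c,uv,z):
    f,cx,cy,W=c; d=W[:3,:3]@np.array([(uv[0]-cx)/f,-(uv[1]-cy)/f,-1]); o=W[:3,3]
    return o+d*(z-o[2])/d[2]
def proj(c,p):
    f,cx,cy,W=c; q=W[:3,:3].T@(np.asarray(p)-W[:3,3]); return np.array([cx+f*q[0]/-q[2], cy-f*q[1]/-q[2]])
def tri(obs):  # list of (cam,uv)
    A=np.zeros((3,3));b=np.zeros(3)
    for c,uv in obs:
        f,cx,cy,W=c; d=W[:3,:3]@np.array([(uv[0]-cx)/f,-(uv[1]-cy)/f,-1]); d/=np.linalg.norm(d)
        P=np.eye(3)-np.outer(d,d); A+=P; b+=P@W[:3,3]
    return np.linalg.solve(A,b)
def shift(target, obs=None, yaw_jaw=None):
    """needed fractions: target world TCP pos; optional jaw axis direction angle (deg) in world"""
    o=obs or robot.get_obs(); Rm=R.from_quat(o['tool_rot']).as_matrix()
    s=Rm.T@(np.asarray(target)-o['position'])/0.5
    print('pos',o['position'].round(4),'jaw deg',round(np.degrees(np.arctan2(Rm[1,2],Rm[0,2])),2),'tilt',np.degrees(np.arccos(-Rm[2,1])).round(2),'t',round(o['time'],2))
    out=[s]
    if yaw_jaw is not None:
        a=np.radians(yaw_jaw); best=None
        for k in (0,np.pi):
            z=np.array([np.cos(a+k),np.sin(a+k),0]); y=np.array([0,0,-1.]); x=np.cross(y,z)
            rv=R.from_matrix(Rm.T@np.c_[x,y,z]).as_rotvec()/np.pi
            print('  turn opt',rv.round(4))
    print('  shift',s.round(4))
    return s
E
python3 - <<'E'
from h import *
S=cam('side');C=cam('scene')
z1=lambda x,y:(210+x/5-.4,290+y/5-.4)
z2=lambda x,y:(250+x/4-.375,120+y/4-.375)
z3a=lambda x,y:(160+x/3-.33,150+y/3-.33)
z3b=lambda x,y:(290+(x-390)/3-.33,150+y/3-.33)
print('disc1',plane(S,z1(382,127),.047),plane(C,z3a(224,323),.047))
print('disc2',plane(S,z1(637,342),.047),plane(C,z3a(147,441),.047))
print('disc3 bore',plane(S,z1(626,121),.047),plane(C,z3a(275,397),.047))
print('disc4 bore',plane(S,z1(375,346),.047),plane(C,z3a(101,362),.047))
print('sleeve top',plane(S,z2(96,480),.062),plane(C,z3b(426,213),.062))
print('arbor tip',plane(S,z2(193,162),.095),plane(C,z3b(727,137),.095))
print('post tops',[plane(c,u,.146) for c,u in((S,z2(160,37)),(C,z3b(679,121)),(C,z3b(787,58)))])
print('tube',plane(S,z2(276,398),.106),plane(C,z3b(509,237),.106))
print('bottle',plane(S,z2(447,352),.14),plane(C,z3b(580,268),.14))
print('box',[plane(S,z2(*p),.053) for p in((562,372),(713,380),(716,545),(560,530))])
print('rack',[plane(S,z1(*p),.016) for p in((280,78),(733,76),(762,495),(252,500))])
print('plate',[plane(S,z2(*p),.014) for p in((93,190),(160,360),(314,325))])
E
```

```text
disc1 [ 0.49712495 -0.21538026  0.047     ] [ 0.49787142 -0.21155795  0.047     ]
disc2 [ 0.60081856 -0.31963341  0.047     ] [ 0.60134538 -0.31476875  0.047     ]
disc3 bore [ 0.60049859 -0.21472095  0.047     ] [ 0.59991384 -0.21100402  0.047     ]
disc4 bore [ 0.4978434  -0.31907034  0.047     ] [ 0.49883572 -0.31537554  0.047     ]
sleeve top [ 0.46140917 -0.00717674  0.062     ] [ 0.45470483 -0.00473175  0.062     ]
arbor tip [0.51664372 0.26300547 0.095     ] [0.51501278 0.26796148 0.095     ]
post tops [array([0.49470933, 0.33847892, 0.146     ]), array([0.53843677, 0.19430625, 0.146     ]), array([0.49425909, 0.34237766, 0.146     ])]
tube [0.57016092 0.01506414 0.106     ] [0.57063766 0.01055198 0.106     ]
bottle [0.66954003 0.01537053 0.14      ] [0.67014805 0.01435939 0.14      ]
box [array([0.7538404 , 0.09038842, 0.053     ]), array([0.84901315, 0.08046315, 0.053     ]), array([ 0.82608974, -0.06042941,  0.053     ]), array([ 0.73631184, -0.04632552,  0.053     ])]
rack [array([ 0.44800182, -0.16624149,  0.016     ]), array([ 0.65048433, -0.16989322,  0.016     ]), array([ 0.64785647, -0.36943531,  0.016     ]), array([ 0.44986778, -0.36712705,  0.016     ])]
plate [array([0.43740518, 0.34030076, 0.014     ]), array([0.49265396, 0.15121626, 0.014     ]), array([0.59779487, 0.18423773, 0.014     ])]
```

Run:
```python
from h import *
shift([.4975,-.2135,.17],None,45)
```

```text
pos [6.245e-01 1.000e-04 2.358e-01] jaw deg 0.0 tilt 0.09 t 0.15
  turn opt [ 0.0005 -0.25   -0.0003]
  turn opt [4.0e-04 7.5e-01 6.0e-04]
  shift [ 0.4273  0.1319 -0.2538]
```

```bash
python3 -m crank '[[0.427,0.132,-0.254,0,-0.25,0,1],[0.427,0.132,-0.254,0,-0.25,0,1],[0.427,0.132,-0.254,0,-0.25,0,1],[0.427,0.132,-0.254,0,-0.25,0,1],[0.427,0.132,-0.254,0,-0.25,0,1],[0.427,0.132,-0.254,0,-0.25,0,1],[0.427,0.132,-0.254,0,-0.25,0,1]]' 30
python3 - <<'E'
from h import *
o=robot.get_obs(); im=vision.camera('wrist'); print(o['position'],o['joint_velocities'].round(3)); np.savez('w1',p=o['position'],q=o['tool_rot']); cv2.imwrite('pics/w1.png',im)
E
```

```text
time: 1.02
position: [0.4985, -0.2129, 0.1707]
tool_rot: [-0.653, 0.271, -0.271, 0.653]
ft_force: [-0.7, 0.4, -0.7]
grip_width: 0.087
[ 0.49846384 -0.2128751   0.17070851] [ 0.018 -0.005 -0.005 -0.001 -0.    -0.009]
```

View pics/w1.png

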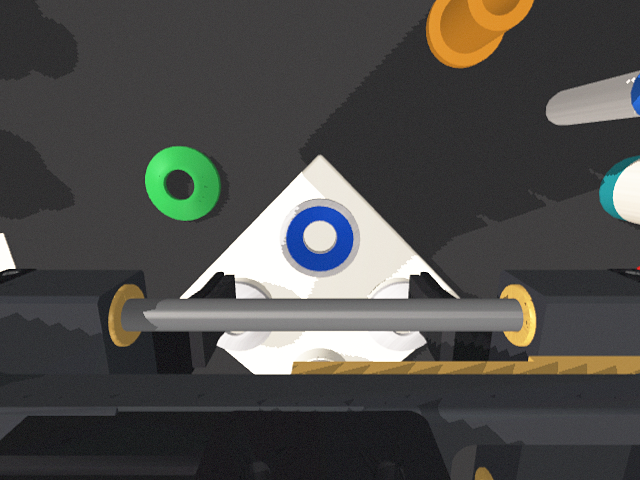

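```bash
cat >> h.py <<'E'
def ell(mask, near, amin=200):
    cs,_=cv2.findContours(mask.astype(np.uint8)*255,cv2.RETR_LIST,cv2.CHAIN_APPROX_NONE)
    r=[]
    for c in cs:
        if cv2.contourArea(c)>amin:
            e=cv2.fitEllipse(cv2.convexHull(c)); r.append((np.hypot(e[0][0]-near[0],e[0][1]-near[1]),e))
    r.sort(key=lambda t:t[0]); return [t[1] for t in r]
def blue(im): 
    h=cv2.cvtColor(im,cv2.COLOR_BGR2HSV); return (h[...,0]>105)&(h[...,0]<130)&(h[...,1]>120)&(h[...,2]>60)
E
python3 - <<'E'
from h import *
d=np.load('w1.npz');o=dict(position=d['p'],tool_rot=d['q']);W=cam('wrist',o)
im=cv2.imread('pics/w1.png')
for e in ell(blue(im),(320,238))[:2]: print(e, plane(W,e[0],.047), plane(W,e[0],.040))
print(proj(W,[*o['position'][:2],.047]))
S=cam('side');C=cam('scene')
for n,c,pts in(('side',S,((286,316),(337,360))),('scene',C,((235,258),(209,297)))):
    for p in pts:
        e=ell(blue(cv2.imread(f'pics/{n}0.png')),p,60)[0];print(n,e[0],e[1],plane(c,e[0],.0465))
shift([*plane(W,ell(blue(im),(320,238))[0][0],.046)[:2],.048],None,45)
E
```

```text
((319.35028076171875, 238.2500762939453), (64.33980560302734, 66.73932647705078), 92.26131439208984) [ 0.49806088 -0.21302825  0.047     ] [ 0.49923903 -0.21426018  0.04      ]
((319.4764404296875, 236.7504119873047), (35.43488693237305, 35.68912887573242), 70.9483642578125) [ 0.49724896 -0.21206672  0.047     ] [ 0.49840627 -0.21327397  0.04      ]
[319.83414668 238.46038611]
side (286.1296691894531, 317.02313232421875) (13.934805870056152, 15.807235717773438) [ 0.49752866 -0.22018566  0.0465    ]
side (336.8560791015625, 359.73846435546875) (15.08423900604248, 16.60667610168457) [ 0.600399   -0.32315508  0.0465    ]
scene (234.23428344726562, 256.649169921875) (13.093903541564941, 22.166213989257812) [ 0.49468847 -0.21057196  0.0465    ]
scene (208.08192443847656, 296.16497802734375) (15.530022621154785, 24.201528549194336) [ 0.59864778 -0.31521671  0.0465    ]
pos [ 0.4987 -0.2126  0.1708] jaw deg 45.01 tilt 0.04 t 1.07
  turn opt [-0.0001  0.0001  0.0001]
  turn opt [ 2.000e-04 -9.999e-01  2.000e-04]
  shift [ 1.000e-04  2.456e-01 -1.500e-03]
```

```bash
python3 -m crank '[[0,0.12,-0.001,0,0,0,1],[0,0.22,-0.001,0,0,0,1],[0,0.261,-0.001,0,0,0,1],[0,0.261,-0.001,0,0,0,1],[0,0.261,-0.001,0,0,0,-1],[0,0.261,-0.001,0,0,0,-1],[0,0.261,-0.001,0,0,0,-1],[0,0.261,-0.001,0,0,0,-1]]' 30
python3 - <<'E'
from h import *
shift([.516,.2655,.17],None,16.6)
cv2.imwrite('pics/w2.png',vision.camera('wrist'))
E
```

```text
time: 2.08
position: [0.4983, -0.2142, 0.0412]
tool_rot: [0.653, -0.27, 0.271, -0.653]
ft_force: [0.9, 1.0, 5.5]
grip_width: 0.0644
pos [ 0.4983 -0.2142  0.0412] jaw deg 44.99 tilt 0.13 t 2.08
  turn opt [-0.0004  0.1577  0.0006]
  turn opt [ 9.000e-04 -8.423e-01  5.000e-04]
  shift [-0.653  -0.2586  0.7034]
```

View pics/w2.png

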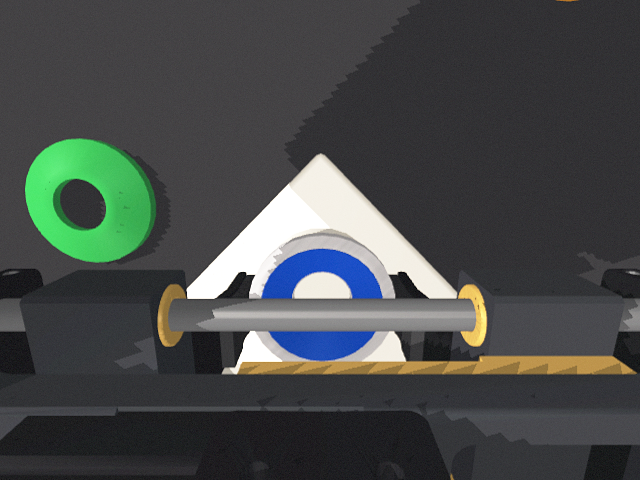

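```bash
python3 - <<'E'
from h import *
o=robot.get_obs();W=cam('wrist',o)
im=cv2.imread('pics/w2.png'); m=blue(im); m[300:335]=0
ys,xs=np.where(m)
pts=[]
for y in list(range(250,298,2))+list(range(337,360,2)):
    r=np.where(m[y])[0]
    if len(r): pts+= [(r[0],y),(r[-1],y)]
e=cv2.fitEllipse(np.array(pts,np.float32));print(e)
for z in (.045,.047,.049):
  c=plane(W,e[0],z); print(c, c[:2]-o['position'][:2], R.from_quat(o['tool_rot']).inv().apply(c-o['position']))
E
python3 -m crank '[[0,-0.1,0,0,0,0,-1],[0,-0.22,0,0,0,0,-1],[0,-0.3,0,0,0,0,-1]]' 30
python3 - <<'E'
from h import *
shift([.516,.2655,.21],None,16.6)
E
```

```text
((321.6263732910156, 304.3665466308594), (111.36444854736328, 120.93293762207031), 89.48238372802734)
[ 0.49904433 -0.21311185  0.045     ] [0.00072622 0.00104901] [-0.0002205  -0.00379724  0.00125747]
[ 0.49839281 -0.21246472  0.047     ] [7.46856532e-05 1.69613586e-03] [-0.00113457 -0.00579917  0.00125536]
[ 0.49774128 -0.2118176   0.049     ] [-0.00057684  0.00234326] [-0.00204864 -0.0078011   0.00125324]
time: 2.5
position: [0.498, -0.2142, 0.1926]
tool_rot: [0.653, -0.27, 0.272, -0.653]
ft_force: [0.1, 0.2, -0.9]
grip_width: 0.0644
pos [ 0.498  -0.2142  0.1926] jaw deg 44.99 tilt 0.14 t 2.5
  turn opt [-0.0003  0.1577  0.0007]
  turn opt [ 1.000e-03 -8.423e-01  4.000e-04]
  shift [-0.653  -0.0362  0.7038]
```

Run:
```python
from h import *
shift([.533,.208,.21],None,16.6)
```

```text
pos [ 0.498  -0.2142  0.1926] jaw deg 44.99 tilt 0.14 t 2.5
  turn opt [-0.0003  0.1577  0.0007]
  turn opt [ 1.000e-03 -8.423e-01  4.000e-04]
  shift [-0.5476 -0.036   0.6465]
```

```bash
python3 -m crank '[[-0.548,-0.036,0.646,0,0.158,0,-1],[-0.548,-0.036,0.646,0,0.158,0,-1],[-0.548,-0.036,0.646,0,0.158,0,-1],[-0.548,-0.036,0.646,0,0.158,0,-1],[-0.548,-0.036,0.646,0,0.158,0,-1],[-0.548,-0.036,0.646,0,0.158,0,-1],[-0.548,-0.036,0.646,0,0.158,0,-1],[-0.548,-0.036,0.646,0,0.158,0,-1],[-0.548,-0.036,0.646,0,0.158,0,-1]]' 30
python3 - <<'E'
from h import *
o=robot.get_obs(); im=vision.camera('wrist'); print(o['position'],o['joint_velocities'].round(3)); np.savez('w3',p=o['position'],q=o['tool_rot']); cv2.imwrite('pics/w3.png',im)
E
```

```text
time: 3.62
position: [0.5315, 0.208, 0.2077]
tool_rot: [0.568, -0.423, 0.422, -0.566]
ft_force: [-0.8, -0.1, -0.9]
grip_width: 0.0648
[0.53153391 0.20798051 0.20766657] [-0.035 -0.001  0.008  0.001 -0.002  0.002]
```

View pics/w3.png

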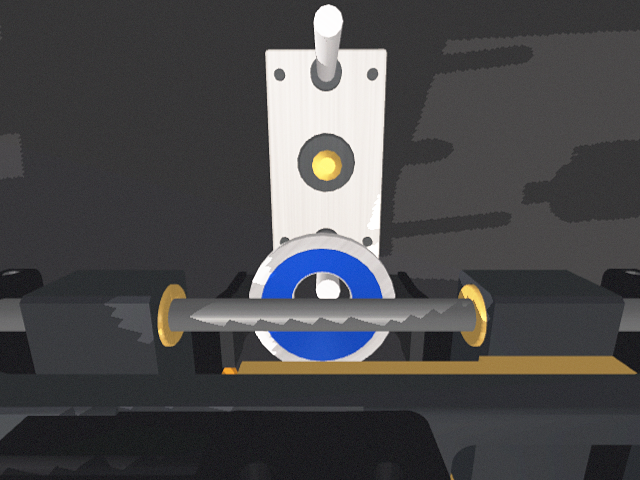

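Run:
```python
from h import *
im=cv2.imread('pics/w3.png')
cv2.imwrite('pics/z4.png',cv2.resize(im[120:210,280:380],None,fx=6,fy=6,interpolation=cv2.INTER_NEAREST))
```

```text
(no output)
```

View pics/z4.png

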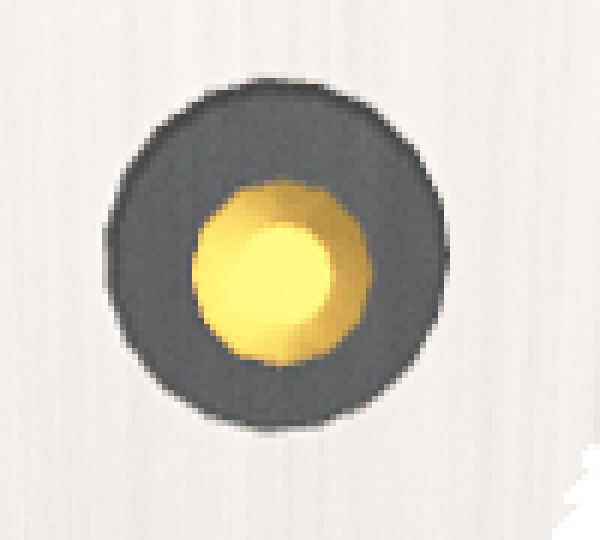

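Run:
```python
from h import *
d=np.load('w3.npz');o=dict(position=d['p'],tool_rot=d['q']);W=cam('wrist',o); Rt=R.from_quat(o['tool_rot'])
t=plane(W,(326.6,164.9),.095); print('tip',t, 'tool', Rt.inv().apply(t-o['position']))
print('boss',plane(W,(326.4,162.6),.040))
for z in(0,78,-78):
  pass
# bore/disc center same cam
im=cv2.imread('pics/w3.png'); m=blue(im); m[298:335]=0;pts=[]
for y in list(range(252,296,2))+list(range(337,358,2)):
    r=np.where(m[y])[0]
    r=r[(r>240)&(r<400)]
    if len(r): pts+=[(r[0],y),(r[-1],y)]
e=cv2.fitEllipse(np.array(pts,np.float32));print(e)
f,cx,cy,_=W; i=vision.camera_info('wrist')['tool_from_camera']
Wt=(f,cx,cy,i)
d=i[:3,:3]@np.array([(e[0][0]-cx)/f,-(e[0][1]-cy)/f,-1]); 
for y in(-.006,-.008): print('held disc tool xyz', i[:3,3]+d*(y-i[1,3])/d[1])
```

```text
tip [0.51936237 0.26642008 0.095     ] tool [-0.05953725  0.11262858  0.00521582]
boss [0.51975567 0.26691705 0.04      ]
((321.6922912597656, 304.39404296875), (111.25906372070312, 120.73007202148438), 89.84038543701172)
held disc tool xyz [-0.00193314 -0.006       0.0015299 ]
held disc tool xyz [-0.00284555 -0.008       0.00152898]
```

Run:
```python
from h import *
o=robot.get_obs();Rt=R.from_quat(o['tool_rot'])
d=np.load('w3.npz');t=d['p']+R.from_quat(d['q']).apply([-.058,0,.0039]);t[2]=.12
print(t);shift(t,o,16.6)
a=vision.camera_info('wrist')['tool_from_camera'];b=vision.camera_info('wrist')['tool_from_camera'];print(abs(a-b).max())
```

```text
[0.51868792 0.26467433 0.12      ]
pos [0.5317 0.2073 0.2077] jaw deg 16.52 tilt 0.09 t 3.67
  turn opt [ 0.0005 -0.0004  0.0001]
  turn opt [-2.000e-04  9.996e-01  8.000e-04]
  shift [-0.1176  0.1753  0.008 ]
0.0
```

```bash
python3 -m crank '[[-0.1176,0.05,0.008,0,0,0,-1],[-0.1176,0.1,0.008,0,0,0,-1],[-0.1176,0.175,0.008,0,0,0,-1],[-0.1176,0.175,0.008,0,0,0,-1],[-0.1176,0.175,0.008,0,0,0,-1]]' 30
python3 - <<'E'
from h import *
o=robot.get_obs(); print(o['position'])
cv2.imwrite('pics/w4.png',vision.camera('wrist'));cv2.imwrite('pics/s4.png',cv2.resize(vision.camera('side')[110:230,240:400],None,fx=5,fy=5,interpolation=cv2.INTER_CUBIC))
E
```

```text
time: 4.3
position: [0.5204, 0.2648, 0.1214]
tool_rot: [-0.566, 0.423, -0.424, 0.567]
ft_force: [-0.3, 0.4, -0.0]
grip_width: 0.0645
[0.52036589 0.26475372 0.1214309 ]
```

View pics/w4.png

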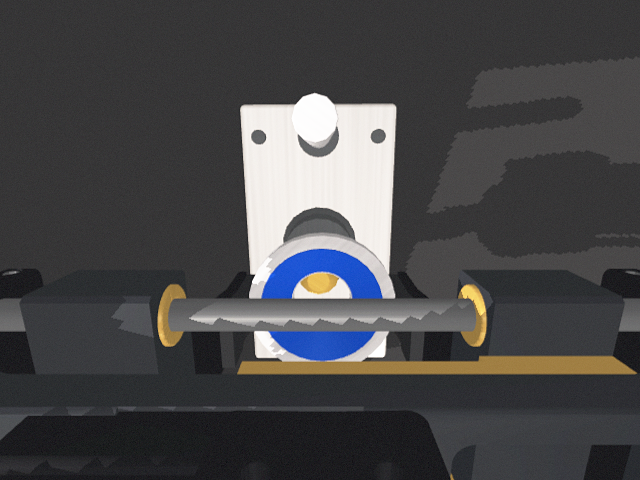

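View pics/s4.png

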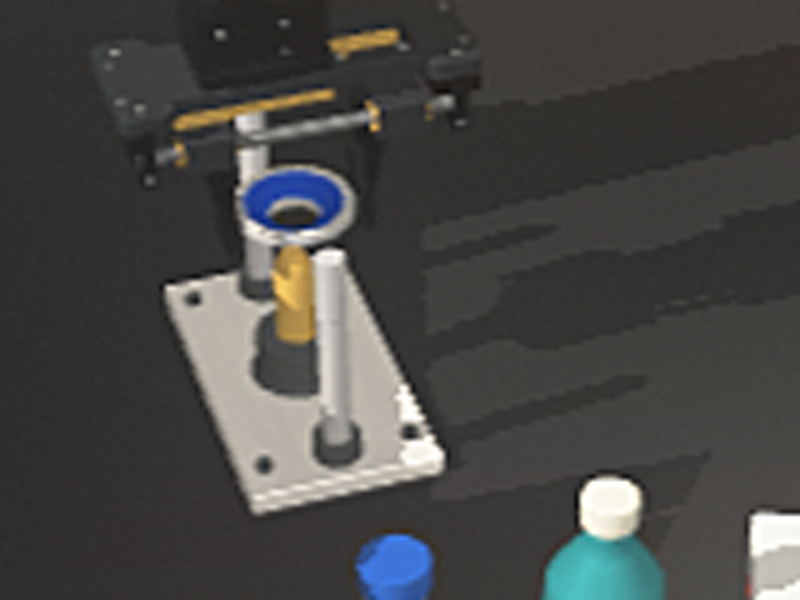

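Run:
```python
from h import *
im=cv2.imread('pics/w4.png'); h=cv2.cvtColor(im,cv2.COLOR_BGR2HSV)
m=(h[...,0]>12)&(h[...,0]<32)&(h[...,1]>110); 
for y in range(272,298,3):
    r=np.where(m[y,280:370])[0]+280
    if len(r):print(y,r[0],r[-1],(r[0]+r[-1])/2)
r=im[98:110]; 
cv2.imwrite('pics/z5.png',cv2.resize(im[225:365,240:400],None,fx=5,fy=4,interpolation=cv2.INTER_NEAREST))
o=robot.get_obs();print(o['position'])
i=vision.camera_info('wrist')
for u,y in((321.7,-.006),(319.5,.026),(319.5,.03)):
  f=240/np.tan(np.radians(i['vfov'])/2)
```

```text
275 311 333 322.0
278 305 337 321.0
281 301 336 318.5
284 301 335 318.0
287 304 332 318.0
290 308 329 318.5
293 317 320 318.5
[0.52079468 0.26538117 0.12223069]
```

View pics/z5.png

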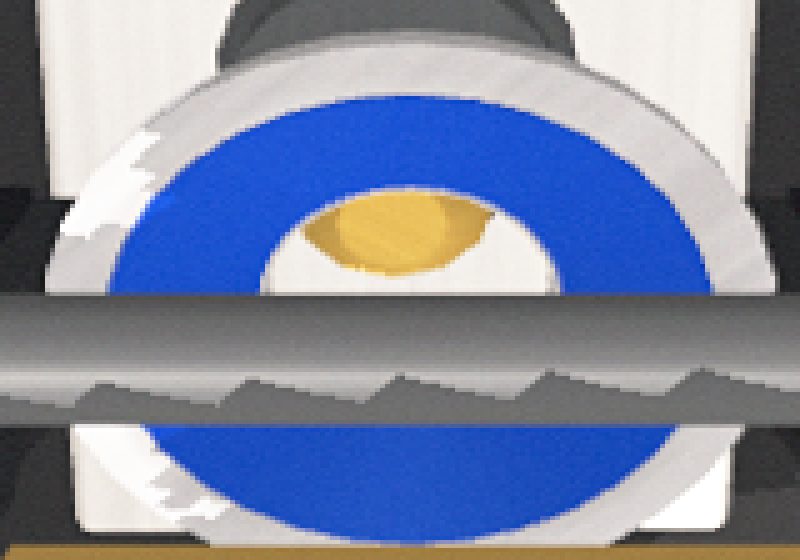

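Run:
```python
from h import *
i=vision.camera_info('wrist');f=240/np.tan(np.radians(i['vfov'])/2);T=i['tool_from_camera']
for u,v,y in((321.7,304.4,-.006),(318.7,280.5,.0266)):
  d=T[:3,:3]@np.array([(u-i['cx'])/f,-(v-i['cy'])/f,-1]); print(T[:3,3]+d*(y-T[1,3])/d[1])
```

```text
[-0.0019347  -0.006       0.00153743]
[-1.04110143e-03  2.66000000e-02 -6.94579201e-05]
```

```bash
python3 -m crank '[[0.0018,0.02,-0.0032,0,0,0,-1],[0.0018,0.05,-0.0032,0,0,0,-1],[0.0018,0.07,-0.0032,0,0,0,-1],[0.0018,0.07,-0.0032,0,0,0,-1]]' 30; python3 -m crank '[[0,0.03,0,0,0,0,-1],[0,0.05,0,0,0,0,-1],[0,0.07,0,0,0,0,-1],[0,0.07,0,0,0,0,-1]]' 30
```

```text
time: 4.9
position: [0.5171, 0.2643, 0.0841]
tool_rot: [0.568, -0.423, 0.422, -0.566]
ft_force: [-0.2, 1.1, -0.9]
grip_width: 0.0648
time: 5.4
position: [0.5173, 0.2643, 0.0495]
tool_rot: [0.567, -0.423, 0.422, -0.566]
ft_force: [-0.1, 0.6, 0.5]
grip_width: 0.0648
```

```bash
python3 -m crank '[[0,0.003,0,0,0,0,-1],[0,0.005,0,0,0,0,-1],[0,0.005,0,0,0,0,-1]]' 30; python3 -m crank '[[0,0,0,0,0,0,1],[0,0,0,0,0,0,1],[0,0,0,0,0,0,1],[0,-0.1,0,0,0,0,1],[0,-0.2,0,0,0,0,1],[0,-0.3,0,0,0,0,1],[0,-0.32,0,0,0,0,1]]' 30
python3 - <<'E'
from h import *
shift([.6005,-.213,.17],None,45)
cv2.imwrite('pics/s5.png',cv2.resize(vision.camera('side')[110:230,240:400],None,fx=5,fy=5,interpolation=cv2.INTER_CUBIC))
E
```

```text
time: 5.78
position: [0.5182, 0.2646, 0.0483]
tool_rot: [-0.567, 0.423, -0.423, 0.567]
ft_force: [1.0, -0.7, -1.0]
grip_width: 0.0645
time: 6.65
position: [0.5202, 0.2652, 0.2121]
tool_rot: [-0.565, 0.421, -0.424, 0.569]
ft_force: [0.8, -0.0, 0.3]
grip_width: 0.087
pos [0.5202 0.2652 0.2121] jaw deg 16.57 tilt 0.47 t 6.65
  turn opt [-0.0025 -0.158   0.0006]
  turn opt [-0.0009  0.842  -0.0034]
  shift [ 0.9625  0.0832 -0.1194]
```

View pics/s5.png

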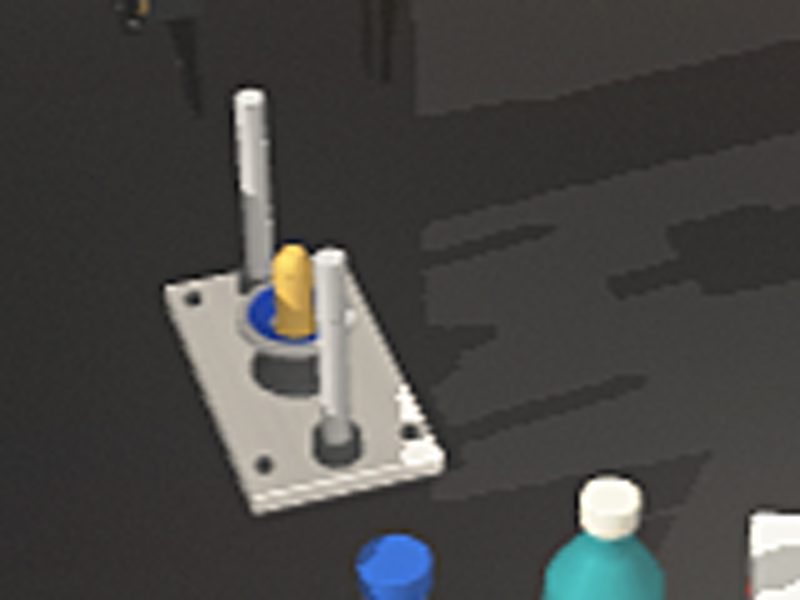

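```bash
python3 -m crank '[[0.9625,0.0,-0.119,-0.001,-0.158,0,1],[0.9625,0.0,-0.119,-0.001,-0.158,0,1],[0.9625,0.0,-0.119,-0.001,-0.158,0,1],[0.9625,0.0,-0.119,-0.001,-0.158,0,1],[0.9625,0.0,-0.119,-0.001,-0.158,0,1],[0.9625,0.0,-0.119,-0.001,-0.158,0,1],[0.9625,0.083,-0.119,-0.001,-0.158,0,1],[0.9625,0.083,-0.119,-0.001,-0.158,0,1],[0.9625,0.083,-0.119,-0.001,-0.158,0,1],[0.9625,0.083,-0.119,-0.001,-0.158,0,1]]' 30
python3 - <<'E'
from h import *
o=robot.get_obs(); im=vision.camera('wrist'); print(o['position'],o['joint_velocities'].round(3)); np.savez('w5',p=o['position'],q=o['tool_rot']); cv2.imwrite('pics/w5.png',im)
E
```

```text
time: 7.95
position: [0.5969, -0.213, 0.1647]
tool_rot: [0.654, -0.273, 0.269, -0.653]
ft_force: [-0.2, 0.8, 0.2]
grip_width: 0.0866
[ 0.59692748 -0.21303455  0.16472243] [ 0.033 -0.027  0.007  0.002  0.001 -0.   ]
```

View pics/w5.png

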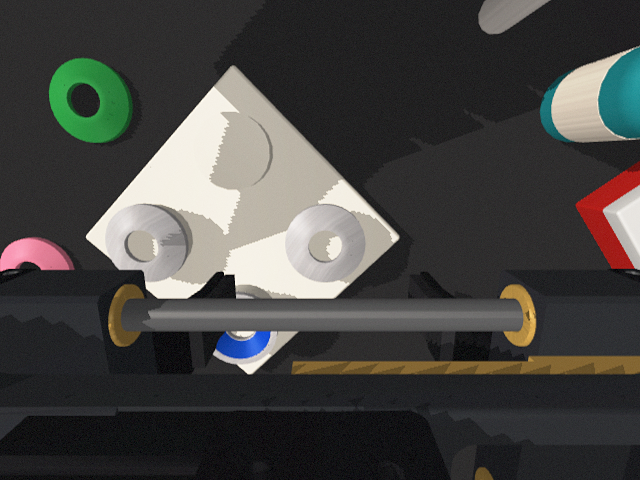

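Run:
```python
from h import *
d=np.load('w5.npz');o=dict(position=d['p'],tool_rot=d['q']);W=cam('wrist',o)
print(plane(W,(325.5,243.3),.038),proj(W,[*o['position'][:2],.038]))
im=cv2.imread('pics/w5.png')
cv2.imwrite('pics/z6.png',cv2.resize(im[190:300,270:380],None,fx=5,fy=5,interpolation=cv2.INTER_NEAREST))
```

```text
[ 0.60280172 -0.21308069  0.038     ] [320.49898815 238.36821537]
```

View pics/z6.png

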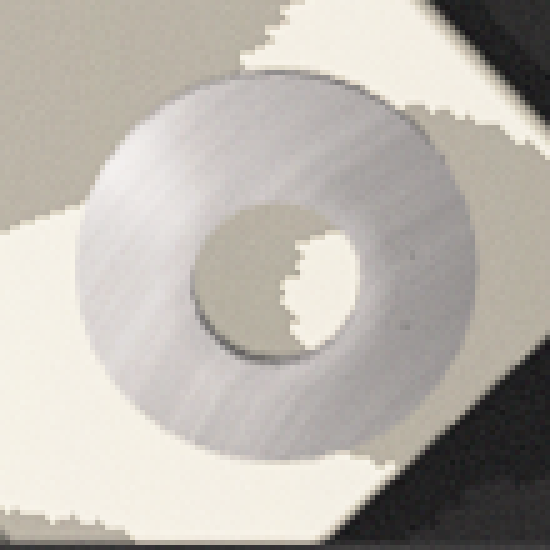

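Run:
```python
from h import *
shift([.602,-.2138,.0345],None,45)
```

```text
pos [ 0.5973 -0.2123  0.1655] jaw deg 45.02 tilt 0.3 t 8.0
  turn opt [ 0.0011  0.0001 -0.0012]
  turn opt [-0.002  -0.9999 -0.0017]
  shift [0.0099 0.2619 0.0055]
```

```bash
python3 -m crank '[[0.01,0.12,0.005,0.001,0,-0.001,1],[0.01,0.22,0.005,0.001,0,-0.001,1],[0.01,0.258,0.005,0.001,0,-0.001,1],[0.01,0.258,0.005,0.001,0,-0.001,1]]' 30
python3 - <<'E'
from h import *
shift([.602,-.2138,.0345],None,45)
cv2.imwrite('pics/w6.png',vision.camera('wrist'))
E
```

```text
time: 8.5
position: [0.6028, -0.2142, 0.037]
tool_rot: [0.654, -0.27, 0.27, -0.653]
ft_force: [0.0, 0.5, -0.4]
grip_width: 0.0871
pos [ 0.6028 -0.2142  0.037 ] jaw deg 45.09 tilt 0.02 t 8.5
  turn opt [0.0001 0.0005 0.0001]
  turn opt [ 1.000e-04 -9.995e-01 -2.000e-04]
  shift [-0.0016  0.0051 -0.0005]
```

View pics/w6.png

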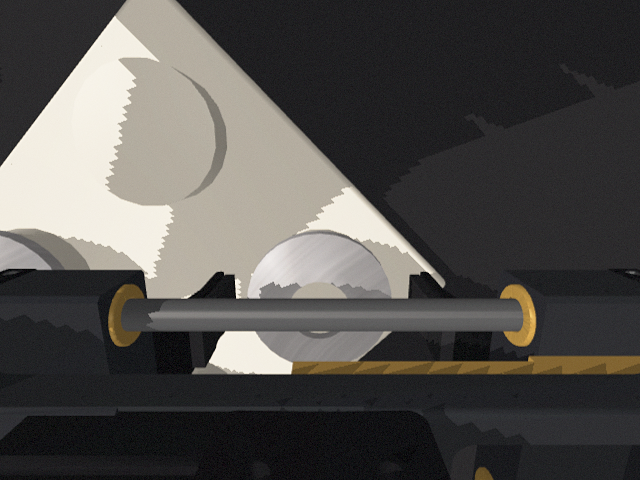

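Disc 3 sits centred between the fingers (about (320,298)). Closing on it now.

```bash
python3 -m crank '[[0,0.004,0,0,0,0,1],[0,0.004,0,0,0,0,-1],[0,0.004,0,0,0,0,-1],[0,0.004,0,0,0,0,-1],[0,0.004,0,0,0,0,-1]]' 30
python3 - <<'E'
from h import *
print(robot.get_obs()['position'])
cv2.imwrite('pics/w7.png',vision.camera('wrist'))
E
python3 -m crank '[[0,-0.1,0,0,0,0,-1],[0,-0.22,0,0,0,0,-1],[0,-0.34,0,0,0,0,-1],[0,-0.34,0,0,0,0,-1]]' 30
python3 - <<'E'
from h import *
shift([.5175+.015,.265-.05,.21],None,16.6)
E
```

```text
time: 9.18
position: [0.6034, -0.216, 0.0361]
tool_rot: [0.654, -0.27, 0.272, -0.653]
ft_force: [-1.1, 0.1, 3.6]
grip_width: 0.0645
[ 0.60338724 -0.21595813  0.03609255]
time: 9.72
position: [0.606, -0.2171, 0.2113]
tool_rot: [0.654, -0.265, 0.276, -0.653]
ft_force: [0.1, -0.6, -0.9]
grip_width: 0.0649
pos [ 0.606  -0.2171  0.2113] jaw deg 45.01 tilt 0.83 t 9.72
  turn opt [-0.0022  0.1578  0.0041]
  turn opt [ 0.0056 -0.8422  0.003 ]
  shift [-0.715  -0.0058  0.5071]
```

View pics/w7.png

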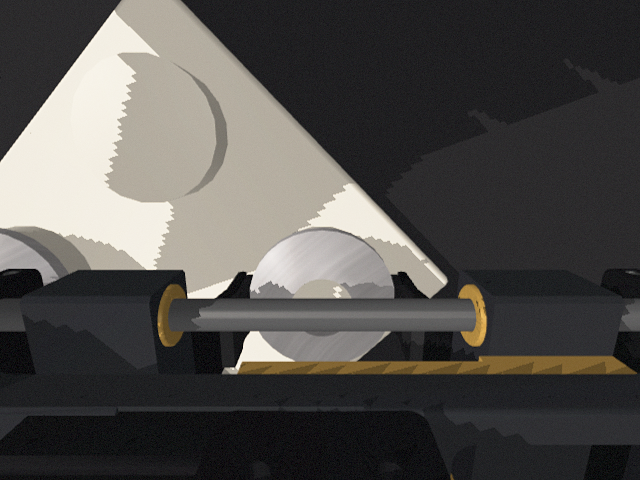

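```bash
python3 -m crank '[[-0.715,-0.006,0.507,0,0.158,0,-1],[-0.715,-0.006,0.507,0,0.158,0,-1],[-0.715,-0.006,0.507,0,0.158,0,-1],[-0.715,-0.006,0.507,0,0.158,0,-1],[-0.715,-0.006,0.507,0,0.158,0,-1],[-0.715,-0.006,0.507,0,0.158,0,-1],[-0.715,-0.006,0.507,0,0.158,0,-1],[-0.715,-0.006,0.507,0,0.158,0,-1],[-0.715,-0.006,0.507,0,0.158,0,-1],[-0.715,-0.006,0.507,0,0.158,0,-1]]' 30
python3 - <<'E'
from h import *
o=shift([.518,.265,.135],None,16.6)
im=vision.camera('wrist');cv2.imwrite('pics/w8.png',im)
E
```

```text
time: 10.98
position: [0.5293, 0.2152, 0.207]
tool_rot: [0.567, -0.423, 0.424, -0.566]
ft_force: [-0.1, 0.1, -0.5]
grip_width: 0.065
pos [0.5293 0.2152 0.207 ] jaw deg 16.45 tilt 0.13 t 10.97
  turn opt [ 0.0001 -0.0008  0.0007]
  turn opt [-1.100e-03  9.992e-01  1.000e-04]
  shift [-0.1023  0.1438  0.0065]
```

View pics/w8.png

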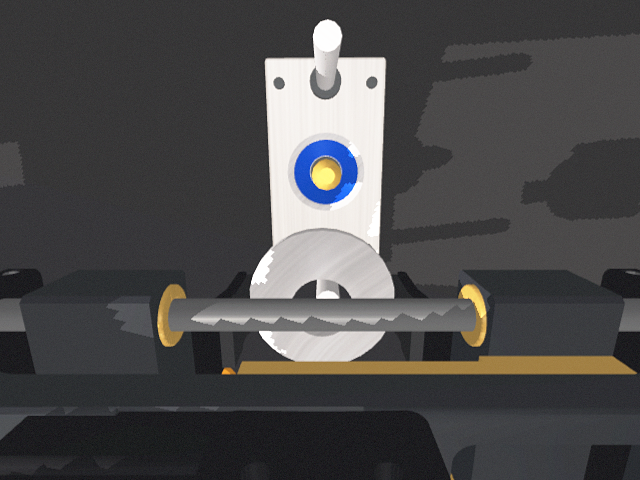

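Run:
```python
from h import *
im=cv2.imread('pics/w8.png')
a=cv2.resize(im[130:215,280:375],None,fx=6,fy=6,interpolation=cv2.INTER_NEAREST)
b=cv2.resize(im[220:370,235:410],None,fx=4,fy=4,interpolation=cv2.INTER_NEAREST)
cv2.imwrite('pics/z7.png',a);cv2.imwrite('pics/z8.png',b)
```

```text
(no output)
```

View pics/z7.png

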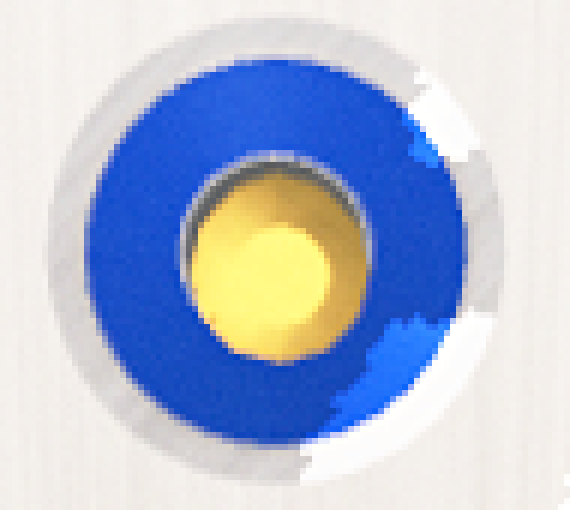

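View pics/z8.png

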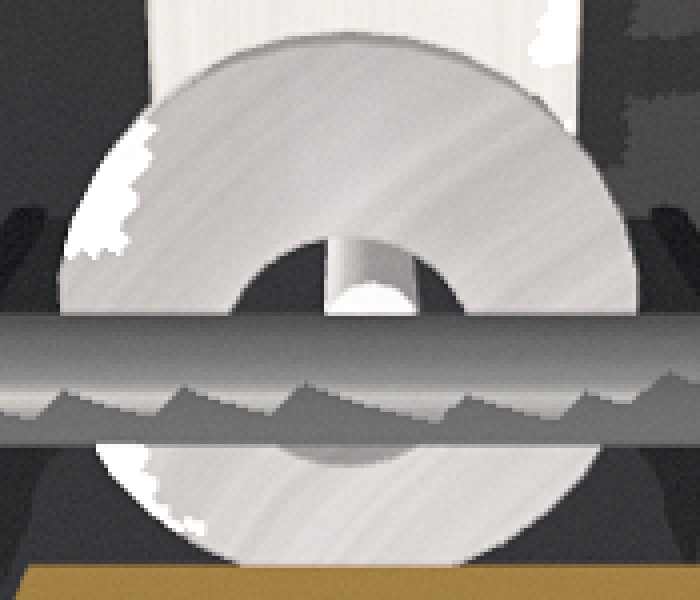

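```bash
cat >> h.py <<'E'
def tool(u,v,y):
    i=vision.camera_info('wrist');f=240/np.tan(np.radians(i['vfov'])/2);T=i['tool_from_camera']
    d=T[:3,:3]@np.array([(u-i['cx'])/f,-(v-i['cy'])/f,-1]); return (T[:3,3]+d*(y-T[1,3])/d[1]).round(5)
E
python3 - <<'E'
from h import *
print(tool(322,308,-.011), tool(322.3,296,-.003))
print(tool(326.2,175.2,.207-.095),tool(325.5,171.4,.207-.053))
E
```

```text
[-0.00252 -0.011    0.00166] [-0.0047  -0.003    0.00181]
[-0.05207  0.112    0.00494] [-0.05286  0.154    0.00488]
```

```bash
python3 -m crank '[[-0.06,0.03,0.0065,0,0,0,-1],[-0.099,0.1,0.0065,0,0,0,-1],[-0.099,0.174,0.0065,0,0,0,-1],[-0.099,0.174,0.0065,0,0,0,-1],[-0.099,0.174,0.0065,0,0,0,-1]]' 30
python3 - <<'E'
from h import *
print(robot.get_obs()['position'])
im=vision.camera('wrist');cv2.imwrite('pics/w9.png',im)
cv2.imwrite('pics/z9.png',cv2.resize(im[220:370,235:410],None,fx=4,fy=4,interpolation=cv2.INTER_NEAREST))
E
```

```text
time: 11.65
position: [0.5198, 0.2641, 0.1216]
tool_rot: [-0.566, 0.422, -0.424, 0.567]
ft_force: [-0.2, 0.2, -1.5]
grip_width: 0.065
[0.51975695 0.26412131 0.12156269]
```

View pics/z9.png

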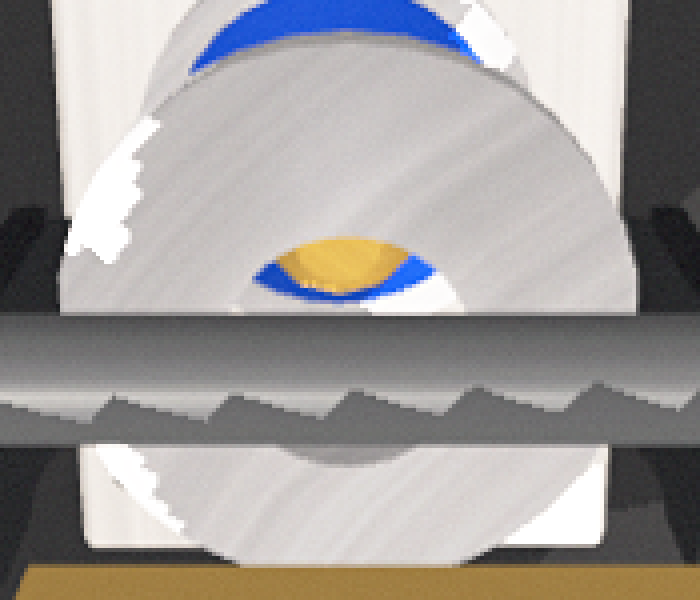

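Run:
```python
from h import *
print(tool(319.9,281.5,.0266))
```

```text
[-0.00047  0.0266   0.00058]
```

```bash
python3 -m crank '[[0.003,0.02,-0.0022,0,0,0,-1],[0.003,0.05,-0.0022,0,0,0,-1],[0.003,0.07,-0.0022,0,0,0,-1],[0.003,0.07,-0.0022,0,0,0,-1]]' 30; python3 -m crank '[[0,0.015,0,0,0,0,-1],[0,0.028,0,0,0,0,-1],[0,0.028,0,0,0,0,-1]]' 30
```

```text
time: 12.2
position: [0.517, 0.2628, 0.0843]
tool_rot: [0.568, -0.423, 0.423, -0.566]
ft_force: [0.2, 0.7, -2.0]
grip_width: 0.0646
time: 12.58
position: [0.5175, 0.2629, 0.071]
tool_rot: [0.567, -0.422, 0.423, -0.566]
ft_force: [0.7, -0.4, -1.5]
grip_width: 0.0647
```

```bash
python3 -m crank '[[0,0,0,0,0,0,1],[0,0,0,0,0,0,1],[0,0,0,0,0,0,1],[0,-0.05,0,0,0,0,1],[0,-0.15,0,0,0,0,1],[0,-0.27,0,0,0,0,1],[0,-0.27,0,0,0,0,1]]' 30
python3 - <<'E'
from h import *
shift([.6025,-.3175,.17],None,45)
cv2.imwrite('pics/s6.png',cv2.resize(vision.camera('side')[110:230,240:400],None,fx=5,fy=5,interpolation=cv2.INTER_CUBIC))
E
```

```text
time: 13.45
position: [0.5212, 0.2644, 0.2122]
tool_rot: [-0.563, 0.419, -0.426, 0.57]
ft_force: [0.6, 0.0, -0.1]
grip_width: 0.087
pos [0.5212 0.2644 0.2122] jaw deg 16.57 tilt 0.8 t 13.45
  turn opt [-0.0041 -0.158   0.0017]
  turn opt [-0.0023  0.842  -0.0056]
  shift [ 1.1616  0.0845 -0.1771]
```

View pics/s6.png

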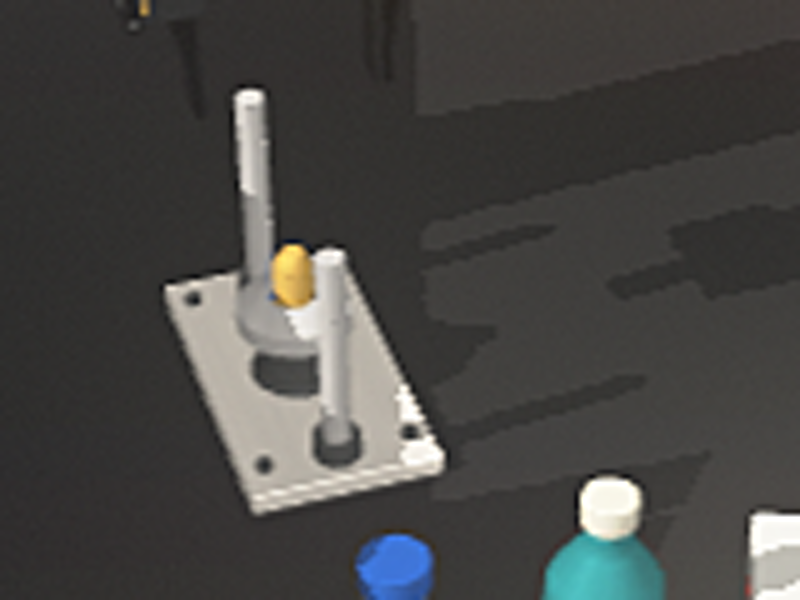

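Run:
```python
from h import *
a=cv2.resize(vision.camera('scene')[155:255,350:450],None,fx=5,fy=5,interpolation=cv2.INTER_CUBIC)
cv2.imwrite('pics/c6.png',a)
im=vision.camera('wrist');cv2.imwrite('pics/w10.png',im)
```

```text
(no output)
```

View pics/c6.png

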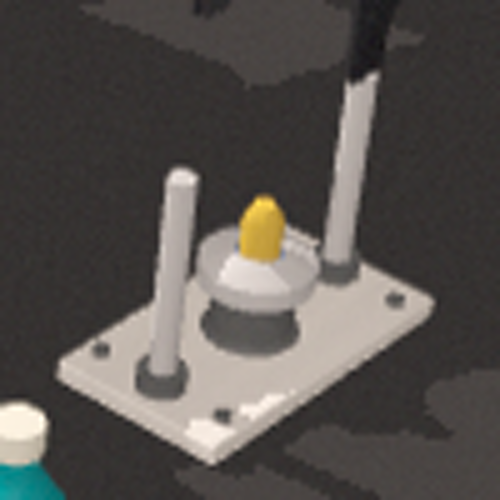

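View pics/w10.png

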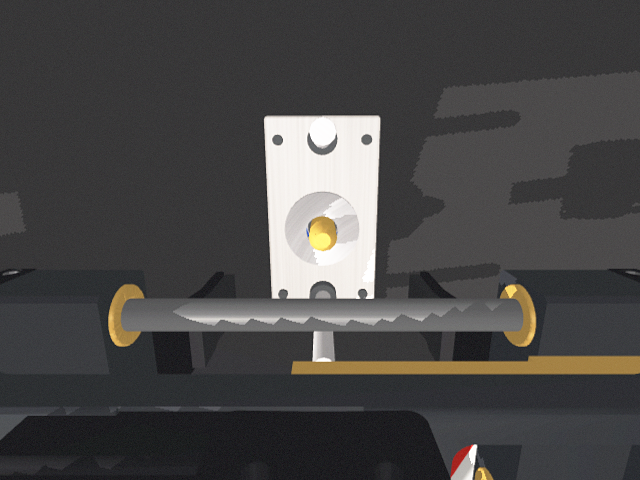

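Run:
```python
from h import *
im=cv2.imread('pics/w10.png')
cv2.imwrite('pics/z10.png',cv2.resize(im[180:280,270:375],None,fx=6,fy=6,interpolation=cv2.INTER_NEAREST))
```

```text
(no output)
```

View pics/z10.png

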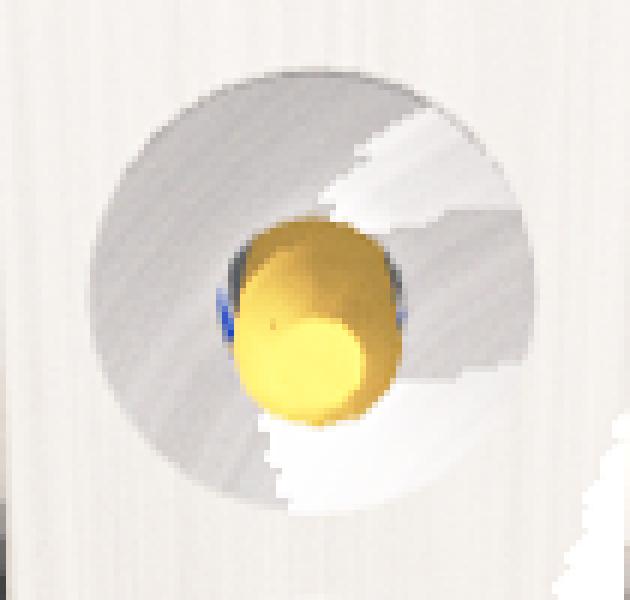

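```bash
python3 -m crank '[[0.93,0.01,-0.14,0,-0.158,0,1],[0.93,0.01,-0.14,0,-0.158,0,1],[0.93,0.01,-0.14,0,-0.158,0,1],[0.93,0.01,-0.14,0,-0.158,0,1],[0.93,0.01,-0.14,0,-0.158,0,1],[0.93,0.01,-0.14,0,-0.158,0,1],[0.93,0.01,-0.14,0,-0.158,0,1],[0.93,0.01,-0.14,0,-0.158,0,1]]' 30
python3 - <<'E'
from h import *
shift([.6025,-.3175,.168],None,45)
E
```

```text
time: 14.6
position: [0.5821, -0.205, 0.2]
tool_rot: [0.653, -0.272, 0.271, -0.653]
ft_force: [0.2, -0.6, -0.0]
grip_width: 0.087
pos [ 0.5821 -0.205   0.2   ] jaw deg 44.88 tilt 0.1 t 14.6
  turn opt [ 0.0003 -0.0007 -0.0004]
  turn opt [7.000e-04 9.993e-01 5.000e-04]
  shift [ 0.1883  0.0638 -0.1299]
```

```bash
python3 -m crank '[[0.188,0.064,-0.13,0,0,0,1],[0.188,0.064,-0.13,0,0,0,1],[0.188,0.064,-0.13,0,0,0,1],[0.188,0.064,-0.13,0,0,0,1]]' 30
python3 - <<'E'
from h import *
o=robot.get_obs(); im=vision.camera('wrist'); cv2.imwrite('pics/w11.png',im); W=cam('wrist',o)
for e in ell(blue(im),(320,238))[:2]: print(e, plane(W,e[0],.047))
e=ell(blue(im),(320,238))[0]
c=plane(W,e[0],.047); t=tool(*e[0],o['position'][2]-.047); print(t)
shift([*c[:2],.0408],o,45)
E
```

```text
time: 15.1
position: [0.6024, -0.3138, 0.1684]
tool_rot: [-0.653, 0.272, -0.27, 0.654]
ft_force: [0.3, 0.6, 0.2]
grip_width: 0.0871
((316.67919921875, 240.50421142578125), (35.47125244140625, 35.92822265625), 95.60527038574219) [ 0.60105189 -0.31623927  0.047     ]
((316.4997863769531, 242.0498504638672), (64.51473236083984, 67.05315399169922), 91.97669219970703) [ 0.60185592 -0.31725623  0.047     ]
[ 0.00111  0.12138 -0.00261]
pos [ 0.6024 -0.3138  0.1684] jaw deg 44.96 tilt 0.16 t 15.1
  turn opt [ 0.     -0.0002 -0.0009]
  turn opt [0.0014 0.9998 0.    ]
  shift [ 0.0023  0.2552 -0.0052]
```

View pics/w11.png

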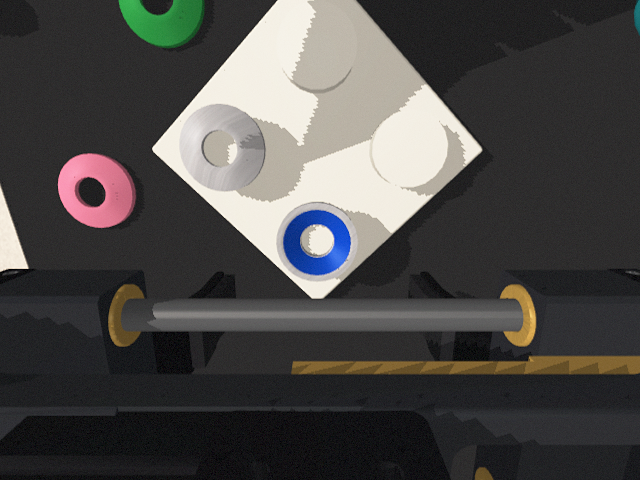

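```bash
python3 -m crank '[[0.004,0.12,-0.008,0,0,0,1],[0.004,0.22,-0.008,0,0,0,1],[0.004,0.255,-0.008,0,0,0,1],[0.004,0.255,-0.008,0,0,0,1],[0.004,0.255,-0.008,0,0,0,-1],[0.004,0.255,-0.008,0,0,0,-1],[0.004,0.255,-0.008,0,0,0,-1],[0.004,0.255,-0.008,0,0,0,-1]]' 30
python3 -m crank '[[0,-0.1,0,0,0,0,-1],[0,-0.22,0,0,0,0,-1],[0,-0.34,0,0,0,0,-1],[0,-0.34,0,0,0,0,-1]]' 30
python3 - <<'E'
from h import *
shift([.52,.0,.21],None,16.6)
E
```

```text
time: 16.15
position: [0.6033, -0.32, 0.0449]
tool_rot: [0.654, -0.269, 0.272, -0.653]
ft_force: [0.0, 0.2, 6.0]
grip_width: 0.0648
time: 16.65
position: [0.6052, -0.3213, 0.2199]
tool_rot: [0.655, -0.265, 0.276, -0.652]
ft_force: [0.6, -1.1, -0.4]
grip_width: 0.0645
pos [ 0.6052 -0.3213  0.2199] jaw deg 45.0 tilt 0.89 t 16.65
  turn opt [-0.0018  0.1578  0.0047]
  turn opt [ 0.0063 -0.8422  0.0025]
  shift [-0.5751  0.0115  0.3339]
```

```bash
python3 -m crank '[[-0.575,0.01,0.334,0,0.158,0,-1],[-0.575,0.01,0.334,0,0.158,0,-1],[-0.575,0.01,0.334,0,0.158,0,-1],[-0.575,0.01,0.334,0,0.158,0,-1],[-0.575,0.01,0.334,0,0.158,0,-1],[-0.575,0.01,0.334,0,0.158,0,-1]]' 30
python3 - <<'E'
from h import *
shift([.53,.215,.21],None,16.6)
E
```

```text
time: 17.4
position: [0.5137, 0.0057, 0.2061]
tool_rot: [0.568, -0.423, 0.421, -0.567]
ft_force: [0.5, -0.1, -1.5]
grip_width: 0.0646
pos [0.5137 0.0057 0.2061] jaw deg 16.76 tilt 0.2 t 17.4
  turn opt [ 0.0011  0.0009 -0.0003]
  turn opt [-5.000e-04 -9.991e-01 -1.700e-03]
  shift [-0.3914 -0.0079  0.1519]
```

```bash
python3 -m crank '[[-0.391,-0.008,0.152,0,0,0,-1],[-0.391,-0.008,0.152,0,0,0,-1],[-0.391,-0.008,0.152,0,0,0,-1],[-0.391,-0.008,0.152,0,0,0,-1],[-0.391,-0.008,0.152,0,0,0,-1],[-0.391,-0.008,0.152,0,0,0,-1]]' 30
python3 - <<'E'
from h import *
shift([.5175,.264,.125],None,16.6)
im=vision.camera('wrist');cv2.imwrite('pics/w12.png',im)
a=cv2.resize(im[130:370,240:405],None,fx=4,fy=2.5)
a=cv2.resize(im[135:365,240:405],None,fx=2.6*1.5,fy=2.6,interpolation=cv2.INTER_NEAREST)
cv2.imwrite('pics/z12.png',cv2.resize(im[135:365,240:405],None,fx=2.6,fy=2.6,interpolation=cv2.INTER_NEAREST))
E
```

```text
time: 18.15
position: [0.534, 0.2101, 0.2104]
tool_rot: [0.567, -0.422, 0.424, -0.566]
ft_force: [-0.3, 0.0, -0.4]
grip_width: 0.0645
pos [0.534  0.2101 0.2104] jaw deg 16.52 tilt 0.15 t 18.15
  turn opt [ 0.0001 -0.0004  0.0008]
  turn opt [-1.300e-03  9.996e-01  2.000e-04]
  shift [-0.1131  0.1706 -0.0009]
```

View pics/z12.png

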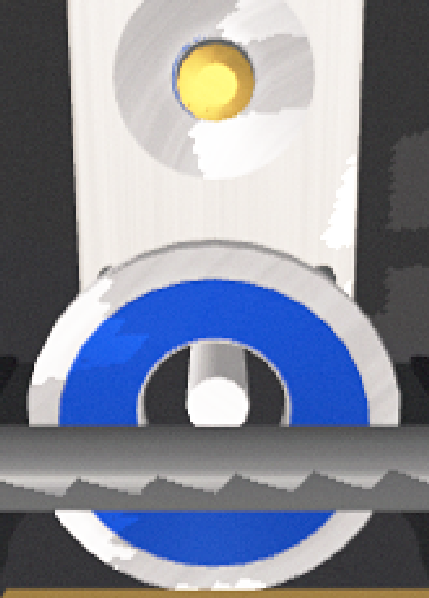

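Run:
```python
from h import *
im=cv2.imread('pics/w12.png')
cv2.imwrite('pics/z13.png',cv2.resize(im[140:200,290:360],None,fx=8,fy=8,interpolation=cv2.INTER_NEAREST))
print(tool(322.2,297.5,-.0025),tool(323.4,167,.2104-.095))
```

```text
[-0.00375 -0.0025   0.00176] [-0.05792  0.1154   0.00286]
```

View pics/z13.png

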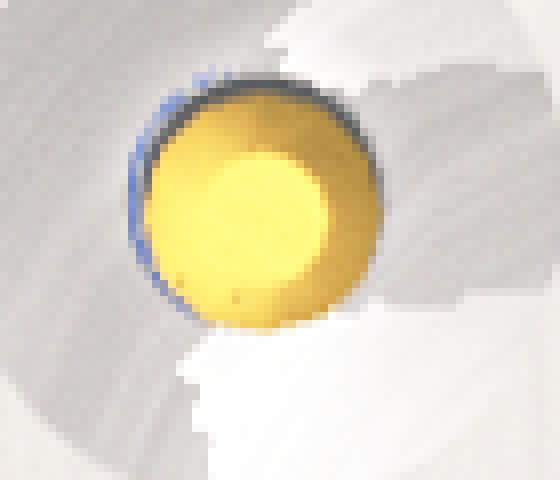

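```bash
python3 -m crank '[[-0.06,0.03,0,0,0,0,-1],[-0.108,0.1,0,0,0,0,-1],[-0.108,0.17,0,0,0,0,-1],[-0.108,0.17,0,0,0,0,-1],[-0.108,0.17,0,0,0,0,-1]]' 30
python3 - <<'E'
from h import *
print(robot.get_obs()['position'])
im=vision.camera('wrist');cv2.imwrite('pics/w13.png',im)
cv2.imwrite('pics/z14.png',cv2.resize(im[220:370,235:410],None,fx=4,fy=4,interpolation=cv2.INTER_NEAREST))
E
```

```text
time: 18.82
position: [0.5201, 0.2621, 0.1271]
tool_rot: [-0.566, 0.422, -0.424, 0.567]
ft_force: [0.5, 0.7, -0.9]
grip_width: 0.0647
[0.52007213 0.26208768 0.12706529]
```

View pics/z14.png

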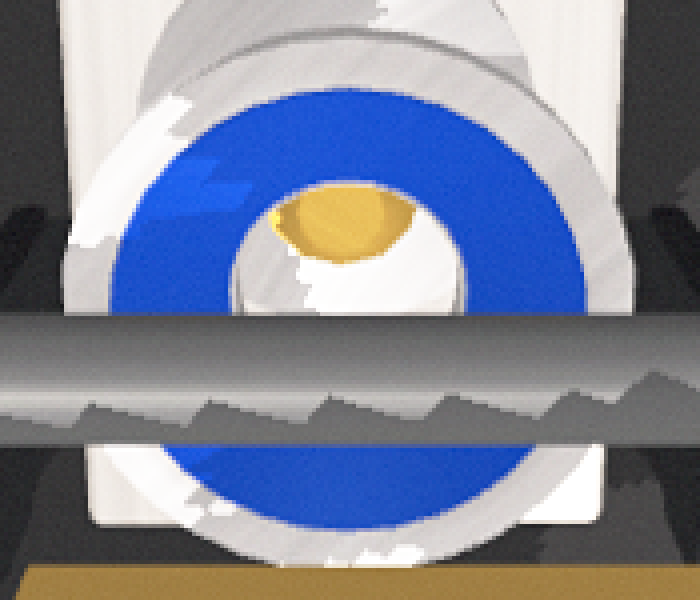

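Run:
```python
from h import *
print(tool(321.9,296.9,-.0025),tool(319.9,273.1,.0315))
```

```text
[-0.00404 -0.0025   0.00163] [-0.00354  0.0315   0.00056]
```

```bash
python3 -m crank '[[0.0014,0.02,-0.0022,0,0,0,-1],[0.0014,0.05,-0.0022,0,0,0,-1],[0.0014,0.07,-0.0022,0,0,0,-1],[0.0014,0.07,-0.0022,0,0,0,-1]]' 30; python3 -m crank '[[0,0.012,0,0,0,0,-1],[0,0.024,0,0,0,0,-1],[0,0.024,0,0,0,0,-1]]' 30
```

```text
time: 19.38
position: [0.5174, 0.2618, 0.0898]
tool_rot: [0.568, -0.422, 0.423, -0.566]
ft_force: [-0.9, -0.2, -0.6]
grip_width: 0.0646
time: 19.75
position: [0.5177, 0.2618, 0.0786]
tool_rot: [0.567, -0.422, 0.423, -0.566]
ft_force: [1.4, 0.2, -1.3]
grip_width: 0.0647
```

```bash
python3 -m crank '[[0,0,0,0,0,0,1],[0,0,0,0,0,0,1],[0,0,0,0,0,0,1],[0,-0.05,0,0,0,0,1],[0,-0.15,0,0,0,0,1],[0,-0.27,0,0,0,0,1],[0,-0.27,0,0,0,0,1]]' 30
python3 - <<'E'
from h import *
shift([.458,-.006,.20],None,90)
im=vision.camera('wrist');cv2.imwrite('pics/z15.png',cv2.resize(im[180:280,270:375],None,fx=5,fy=5,interpolation=cv2.INTER_NEAREST))
cv2.imwrite('pics/s7.png',cv2.resize(vision.camera('side')[110:230,240:400],None,fx=5,fy=5,interpolation=cv2.INTER_CUBIC))
E
```

```text
time: 20.62
position: [0.5214, 0.2633, 0.2197]
tool_rot: [-0.563, 0.419, -0.426, 0.57]
ft_force: [-0.1, -0.0, -0.8]
grip_width: 0.087
pos [0.5214 0.2633 0.2197] jaw deg 16.57 tilt 0.8 t 20.62
  turn opt [-0.0033 -0.4079  0.0034]
  turn opt [-0.0037  0.592  -0.0036]
  shift [ 0.4799  0.0367 -0.2756]
```

View pics/z15.png

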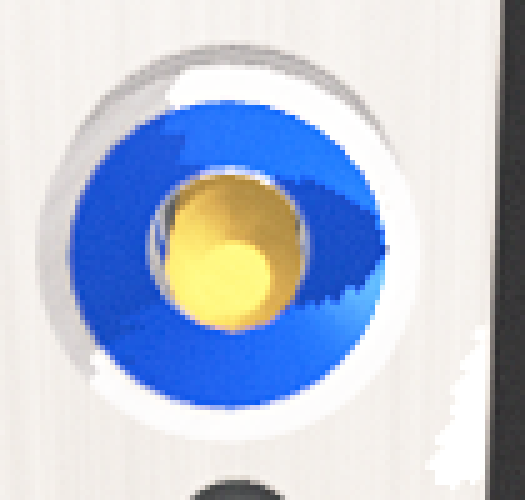

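View pics/s7.png

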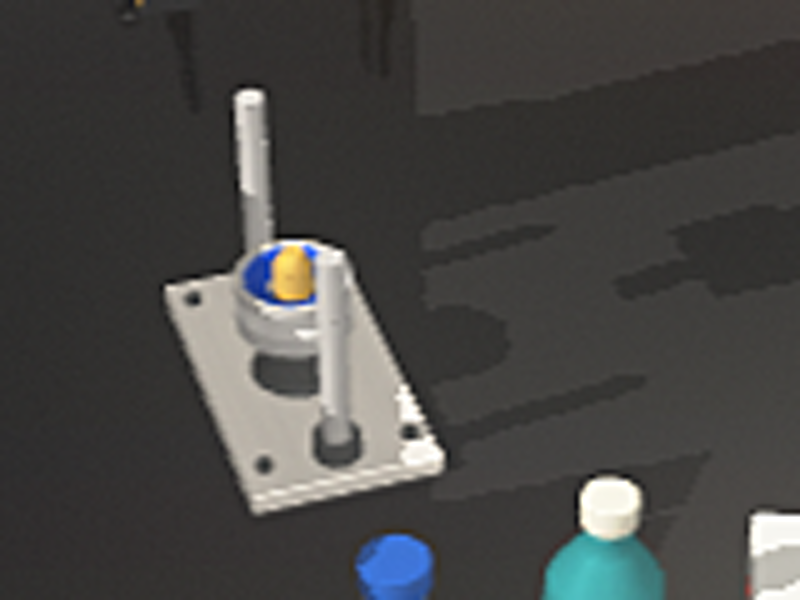

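```bash
python3 - <<'E'
from h import *
shift([.458,-.006,.185],None,75); print(robot.get_obs()['q'])
E
python3 -m crank '[[0.478,0.03,-0.273,0,-0.324,0,1],[0.478,0.03,-0.273,0,-0.324,0,1],[0.478,0.03,-0.273,0,-0.324,0,1],[0.478,0.03,-0.273,0,-0.324,0,1],[0.478,0.068,-0.273,0,-0.324,0,1],[0.478,0.068,-0.273,0,-0.324,0,1],[0.478,0.068,-0.273,0,-0.324,0,1],[0.478,0.068,-0.273,0,-0.324,0,1]]' 30
python3 - <<'E'
from h import *
shift([.458,-.006,.19],None,75)
im=vision.camera('wrist');cv2.imwrite('pics/w14.png',im)
E
```

```text
pos [0.5179 0.2621 0.2149] jaw deg 16.57 tilt 0.2 t 20.73
  turn opt [-0.0005 -0.3246  0.0011]
  turn opt [-1.200e-03  6.754e-01 -5.000e-04]
  shift [ 0.4797  0.06   -0.2679]
[ 0.27719649  0.49251998  1.57152673 -0.00235272  1.0747311  -0.0108381 ]
time: 21.72
position: [0.4548, -0.0054, 0.1798]
tool_rot: [0.701, -0.094, 0.094, -0.701]
ft_force: [-0.1, -0.4, -0.1]
grip_width: 0.0873
pos [ 0.4548 -0.0054  0.1798] jaw deg 74.77 tilt 0.06 t 21.73
  turn opt [ 0.0003 -0.0013  0.0001]
  turn opt [-2.000e-04  9.987e-01  5.000e-04]
  shift [ 0.0065 -0.0204  0.0006]
```

View pics/w14.png

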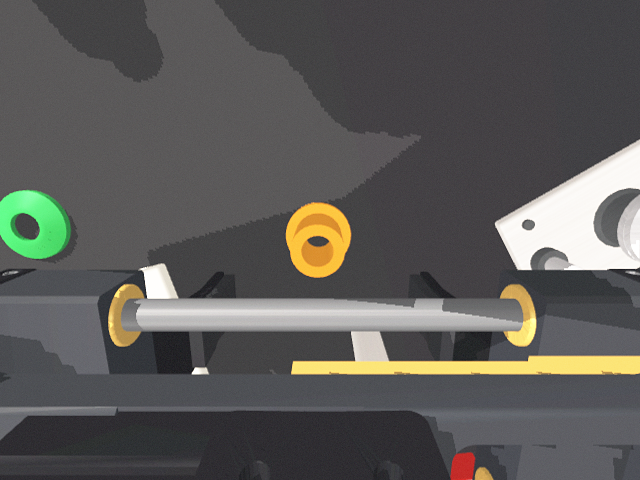

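Run:
```python
from h import *
im=cv2.imread('pics/w14.png');cv2.imwrite('pics/z16.png',cv2.resize(im[190:290,270:370],None,fx=6,fy=6,interpolation=cv2.INTER_NEAREST))
```

```text
(no output)
```

View pics/z16.png

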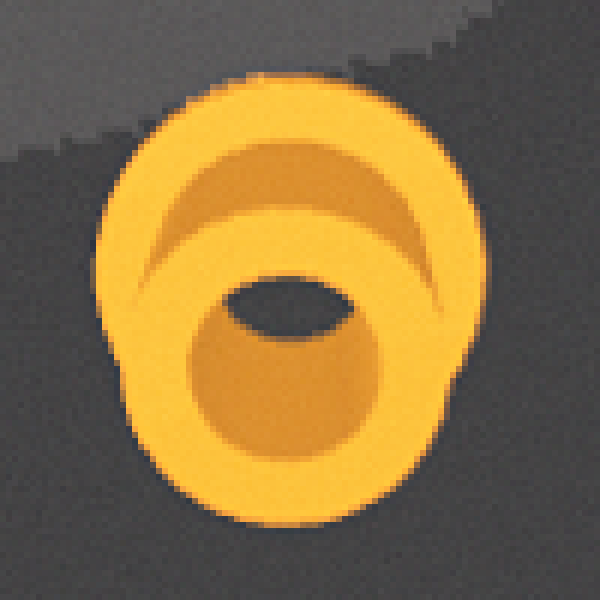

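Run:
```python
from h import *
print(tool(317,251,.1798-.062), tool(317.9,236.5,.1798-.008))
```

```text
[ 0.00955  0.1178  -0.00285] [ 0.01046  0.1718  -0.00261]
```

```bash
python3 -m crank '[[0.014,0.1,-0.008,0,0,0,1],[0.014,0.18,-0.008,0,0,0,1],[0.014,0.25,-0.008,0,0,0,1],[0.014,0.279,-0.008,0,0,0,1],[0.014,0.279,-0.008,0,0,0,1]]' 30
python3 - <<'E'
from h import *
shift([.458,-.006,.04],None,75)
im=vision.camera('wrist');cv2.imwrite('pics/w15.png',im)
E
```

```text
time: 22.4
position: [0.461, -0.0113, 0.0405]
tool_rot: [0.701, -0.093, 0.093, -0.701]
ft_force: [0.9, 0.3, 0.5]
grip_width: 0.0871
pos [ 0.461  -0.0113  0.0405] jaw deg 74.9 tilt 0.07 t 22.4
  turn opt [ 0.0003 -0.0005  0.0002]
  turn opt [-3.000e-04  9.995e-01  5.000e-04]
  shift [-0.0086  0.0009  0.0087]
```

View pics/w15.png

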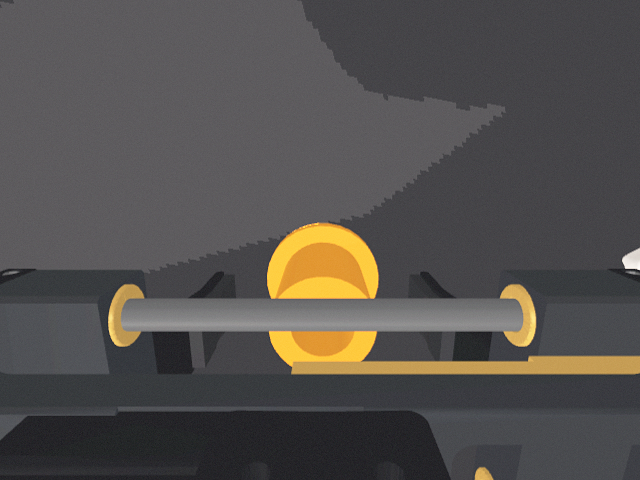

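```bash
python3 - <<'E'
from h import *
print(tool(323,327,-.0215),tool(322.5,280,.0325))
E
python3 -m crank '[[0,0,0,0,0,0,-1],[0,0,0,0,0,0,-1],[0,0,0,0,0,0,-1],[0,0,0,0,0,0,-1],[0,0,0,0,0,0,-1]]' 40
python3 -m crank '[[0,-0.02,0,0,0,0,-1],[0,-0.1,0,0,0,0,-1],[0,-0.22,0,0,0,0,-1],[0,-0.34,0,0,0,0,-1],[0,-0.40,0,0,0,0,-1],[0,-0.40,0,0,0,0,-1]]' 40
python3 - <<'E'
from h import *
shift([.53,.215,.24],None,16.6)
im=vision.camera('wrist');cv2.imwrite('pics/w16.png',im)
E
```

```text
[ 0.00221 -0.0215   0.0012 ] [0.0022  0.0325  0.00121]
time: 23.08
position: [0.4612, -0.0119, 0.041]
tool_rot: [0.701, -0.092, 0.094, -0.7]
ft_force: [0.2, -0.3, -0.7]
grip_width: 0.0451
time: 23.82
position: [0.462, -0.0118, 0.2435]
tool_rot: [0.702, -0.09, 0.096, -0.7]
ft_force: [0.5, -0.2, -1.9]
grip_width: 0.043
pos [ 0.462  -0.0118  0.2435] jaw deg 74.89 tilt 0.49 t 23.82
  turn opt [-0.0011  0.3238  0.0027]
  turn opt [ 0.0031 -0.6762  0.0012]
  shift [0.0131 0.0066 0.4733]
```

View pics/w16.png

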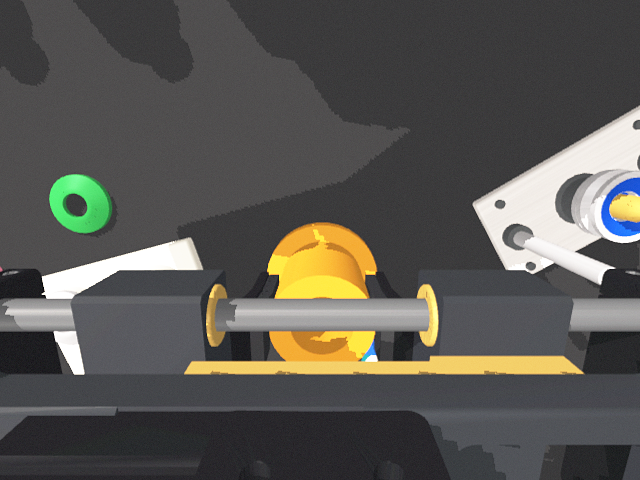

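```bash
python3 -m crank '[[0.02,0.006,0.47,0,0.324,0,-1],[0.02,0.006,0.47,0,0.324,0,-1],[0.02,0.006,0.47,0,0.324,0,-1],[0.02,0.006,0.47,0,0.324,0,-1],[0.02,0.006,0.47,0,0.324,0,-1],[0.02,0.006,0.47,0,0.324,0,-1],[0.02,0.006,0.47,0,0.324,0,-1],[0.02,0.006,0.47,0,0.324,0,-1],[0.02,0.006,0.47,0,0.324,0,-1]]' 40
python3 - <<'E'
from h import *
shift([.5175,.265,.15],None,16.6)
im=vision.camera('wrist');cv2.imwrite('pics/w17.png',im)
E
```

```text
time: 25.0
position: [0.5315, 0.2123, 0.2371]
tool_rot: [0.567, -0.422, 0.423, -0.567]
ft_force: [-0.2, -1.3, -1.7]
grip_width: 0.043
pos [0.5315 0.2123 0.2371] jaw deg 16.59 tilt 0.11 t 25.0
  turn opt [ 0.     -0.      0.0006]
  turn opt [-9.e-04  1.e+00  0.e+00]
  shift [-0.1094  0.1741  0.0033]
```

View pics/w17.png

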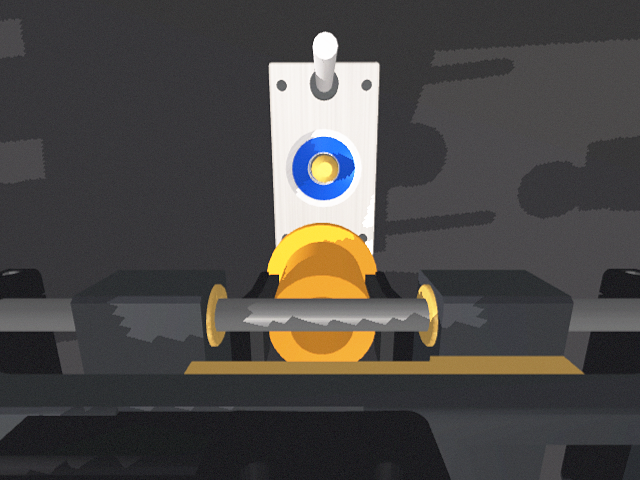

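Run:
```python
from h import *
im=cv2.imread('pics/w17.png');cv2.imwrite('pics/z17.png',cv2.resize(im[125:215,280:370],None,fx=6,fy=6,interpolation=cv2.INTER_NEAREST))
print(tool(322.5,170,.142),tool(322,280,.0325))
```

```text
[-0.05456  0.142    0.00226] [0.00089 0.0325  0.00172]
```

View pics/z17.png

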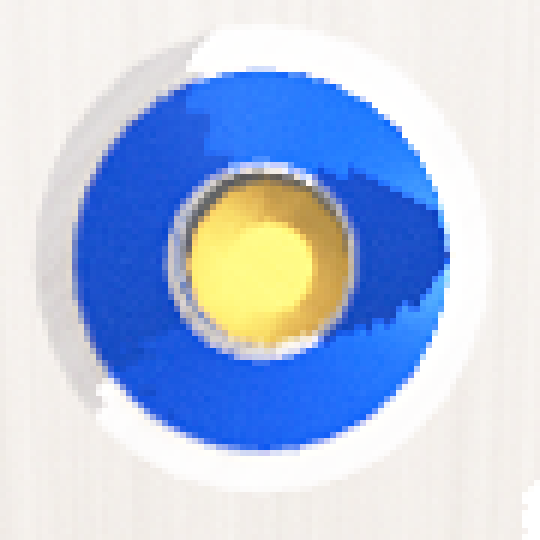

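Run:
```python
from h import *
print('bore',tool(323.2,168.1,.171),'tip',tool(324.3,168.8,.142))
print('rim',tool(323.4,125+258/6-.4,.237-.079))
im=cv2.imread('pics/w17.png');cv2.imwrite('pics/z18.png',cv2.resize(im[215:370,250:395],None,fx=5,fy=3.8,interpolation=cv2.INTER_NEAREST))
```

```text
bore [-0.05498  0.171    0.00298] tip [-0.05553  0.142    0.00375]
rim [-0.05591  0.158    0.00309]
```

View pics/z18.png

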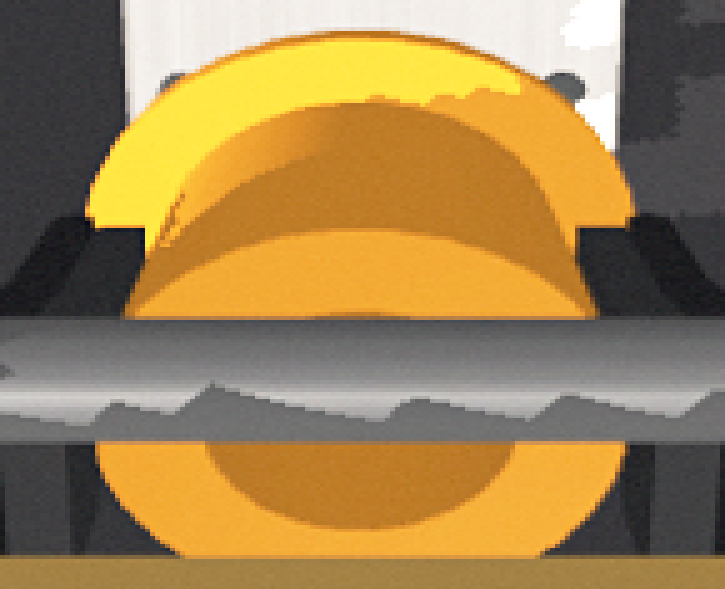

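Run:
```python
from h import *
print(tool(322.1,325.5,-.0215)); t=tool(322.1,223.0,.0325); print(t, t[0]+.031)
```

```text
[ 0.00028 -0.0215   0.00169]
[-0.03151  0.0325   0.00177] -0.0005100000000000035
```

```bash
python3 -m crank '[[-0.08,0.02,0.003,0,0,0,-1],[-0.1094,0.08,0.003,0,0,0,-1],[-0.1094,0.16,0.003,0,0,0,-1],[-0.1094,0.185,0.003,0,0,0,-1],[-0.1094,0.185,0.003,0,0,0,-1],[-0.1094,0.185,0.003,0,0,0,-1]]' 40
python3 - <<'E'
from h import *
shift([.5171,.2654,.15],None,16.6)
cv2.imwrite('pics/s8.png',cv2.resize(vision.camera('side')[90:210,240:400],None,fx=5,fy=5,interpolation=cv2.INTER_CUBIC))
cv2.imwrite('pics/c8.png',cv2.resize(vision.camera('scene')[125:255,340:450],None,fx=5,fy=4.6,interpolation=cv2.INTER_CUBIC))
im=vision.camera('wrist');cv2.imwrite('pics/w18.png',im)
E
```

```text
time: 25.8
position: [0.5191, 0.2655, 0.1466]
tool_rot: [-0.566, 0.421, -0.424, 0.567]
ft_force: [0.2, 0.2, -1.4]
grip_width: 0.0429
pos [0.5191 0.2655 0.1466] jaw deg 16.53 tilt 0.27 t 25.8
  turn opt [-0.0014 -0.0004  0.0006]
  turn opt [-0.001   0.9996 -0.0021]
  shift [-0.001  -0.0069 -0.0039]
```

View pics/s8.png

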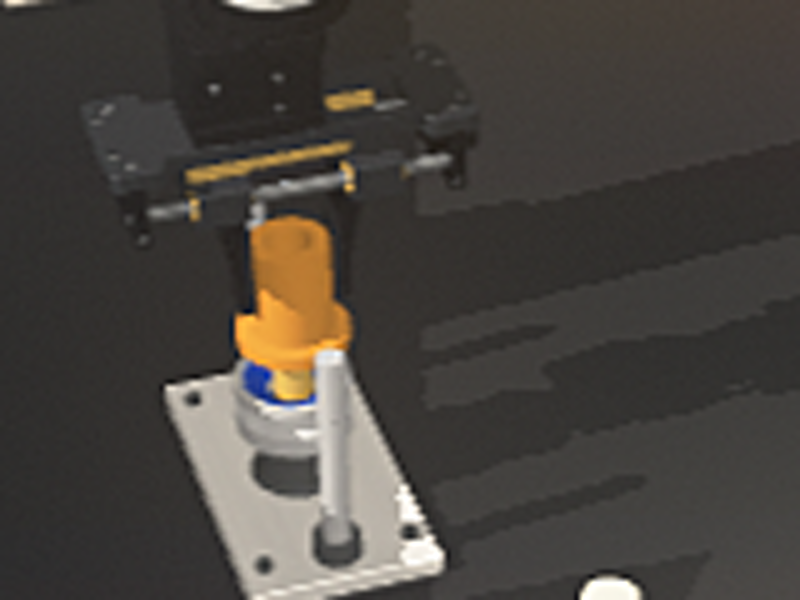

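View pics/c8.png

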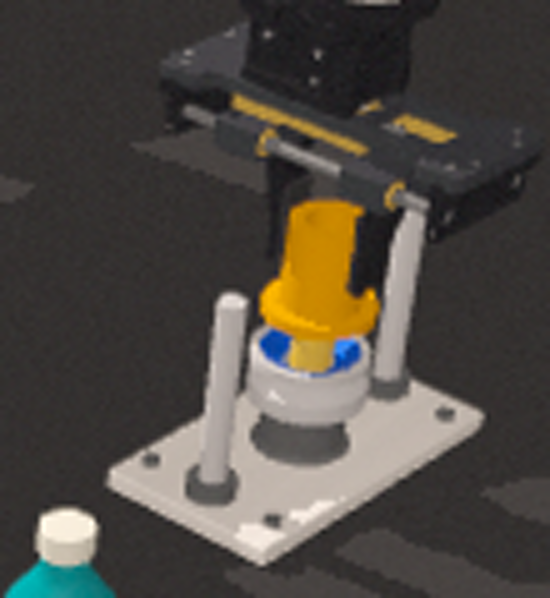

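```bash
python3 -m crank '[[0,0.005,-0.003,0,0,0,-1],[0,0.01,-0.003,0,0,0,-1],[0,0.02,-0.003,0,0,0,-1],[0,0.03,-0.003,0,0,0,-1],[0,0.03,-0.003,0,0,0,-1]]' 40
python3 - <<'E'
from h import *
o=robot.get_obs(); print(o['ft_force'],o['moment']); shift([.5171,.2654,.1195],None,16.6)
cv2.imwrite('pics/s9.png',cv2.resize(vision.camera('side')[90:210,240:400],None,fx=5,fy=5,interpolation=cv2.INTER_CUBIC))
E
```

```text
time: 26.58
position: [0.516, 0.2649, 0.1294]
tool_rot: [0.567, -0.422, 0.423, -0.566]
ft_force: [-0.1, 0.1, -1.1]
grip_width: 0.0426
[-0.06969669  0.05833433 -1.10148731] [-0.01688585 -0.04108821  0.01824918]
pos [0.516  0.2649 0.1294] jaw deg 16.56 tilt 0.12 t 26.57
  turn opt [ 0.0001 -0.0002  0.0007]
  turn opt [-1.000e-03  9.998e-01  1.000e-04]
  shift [-0.0004  0.0197  0.0025]
```

View pics/s9.png

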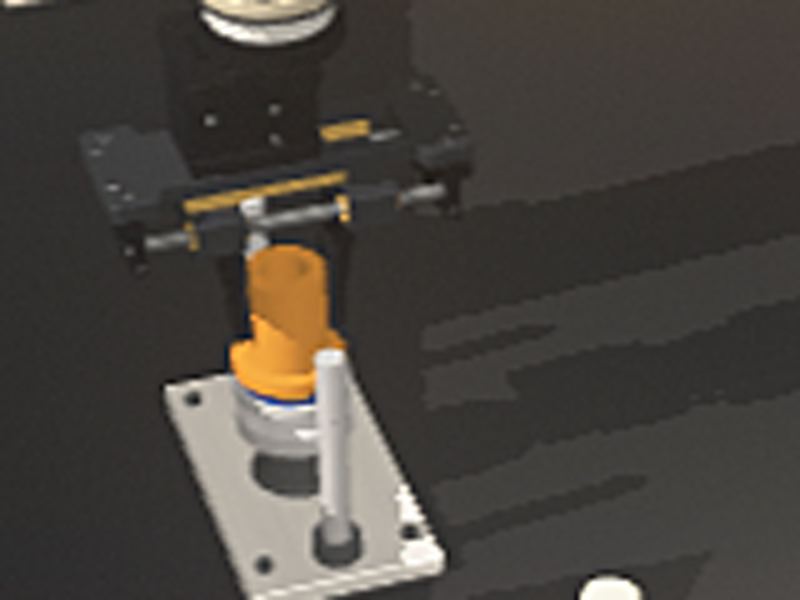

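```bash
python3 -m crank '[[0,0.0,0.0025,0,0,0,-1],[0,0.005,0.0025,0,0,0,-1],[0,0.010,0.0025,0,0,0,-1],[0,0.014,0.0025,0,0,0,-1],[0,0.014,0.0025,0,0,0,-1]]' 40
python3 - <<'E'
from h import *
o=robot.get_obs(); print(o['ft_force'],o['moment']); shift([.5171,.2654,.1195],None,16.6)
cv2.imwrite('pics/s10.png',cv2.resize(vision.camera('side')[90:210,240:400],None,fx=5,fy=5,interpolation=cv2.INTER_CUBIC))
E
```

```text
time: 27.25
position: [0.5174, 0.2653, 0.1229]
tool_rot: [0.567, -0.422, 0.423, -0.567]
ft_force: [-0.9, -0.8, -1.5]
grip_width: 0.0428
[-0.92930295 -0.83978346 -1.46842758] [ 0.07207012 -0.02585786  0.03647633]
pos [0.5174 0.2653 0.1229] jaw deg 16.56 tilt 0.12 t 27.25
  turn opt [-0.0002 -0.0002  0.0006]
  turn opt [-1.000e-03  9.998e-01 -3.000e-04]
  shift [-0.0004  0.0067 -0.0005]
```

View pics/s10.png

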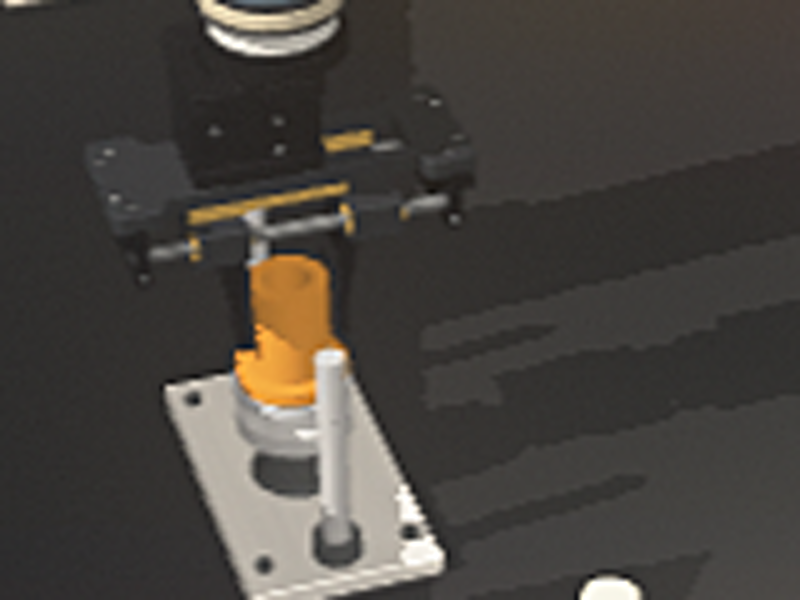

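```bash
python3 -m crank '[[0,0.003,0,0,0,0,-1],[0,0.005,0,0,0,0,-1],[0,0.005,0,0,0,0,-1]]' 40; python3 -m crank '[[0,0.002,0,0,0,0,-1],[0,0.002,0,0,0,0,-1]]' 40
```

```text
time: 27.68
position: [0.5176, 0.2653, 0.1207]
tool_rot: [0.567, -0.422, 0.424, -0.567]
ft_force: [-0.6, -0.4, -0.7]
grip_width: 0.0432
time: 27.92
position: [0.5176, 0.2653, 0.1206]
tool_rot: [0.567, -0.422, 0.424, -0.567]
ft_force: [-0.4, -0.1, 5.1]
grip_width: 0.0428
```

```bash
python3 -m crank '[[0,0,0,0,0,0,1],[0,0,0,0,0,0,1],[0,0,0,0,0,0,1],[0,0,0,0,0,0,1],[0,-0.05,0,0,0,0,1],[0,-0.12,0,0,0,0,1],[0,-0.2,0,0,0,0,1],[0,-0.2,0,0,0,0,1],[0,-0.2,0,0,0,0,1]]' 40
python3 - <<'E'
from h import *
print(robot.get_obs()['ft_force'])
cv2.imwrite('pics/s11.png',vision.camera('side')); cv2.imwrite('pics/c11.png',vision.camera('scene'));cv2.imwrite('pics/w19.png',vision.camera('wrist'))
a=cv2.resize(cv2.imread('pics/s11.png')[110:230,250:390],None,fx=2.8,fy=2.8,interpolation=cv2.INTER_CUBIC)
b=cv2.resize(cv2.imread('pics/c11.png')[135:255,340:450],None,fx=2.8,fy=2.8,interpolation=cv2.INTER_CUBIC)
cv2.imwrite('pics/z19.png',np.hstack([a,b]))
E
```

```text
time: 29.05
position: [0.5169, 0.2653, 0.2192]
tool_rot: [0.567, -0.422, 0.423, -0.566]
ft_force: [-0.0, -0.1, -0.4]
grip_width: 0.0868
[-0.0009346  -0.09831094 -0.40518081]
```

View pics/z19.png

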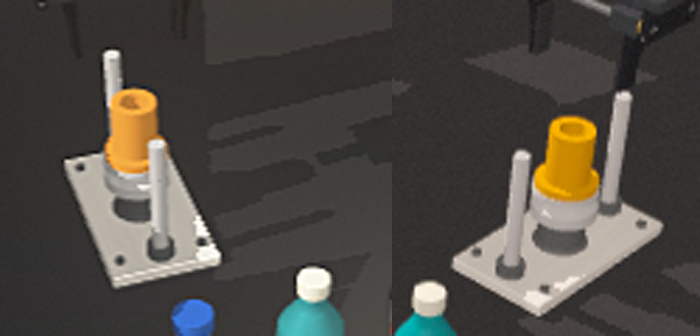

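View pics/w19.png

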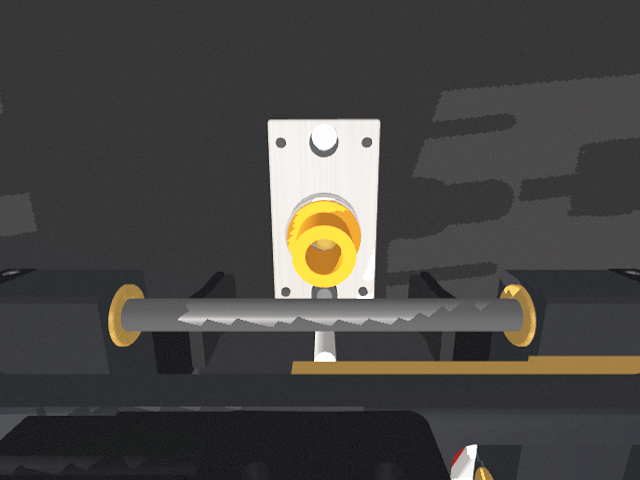

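View pics/s11.png

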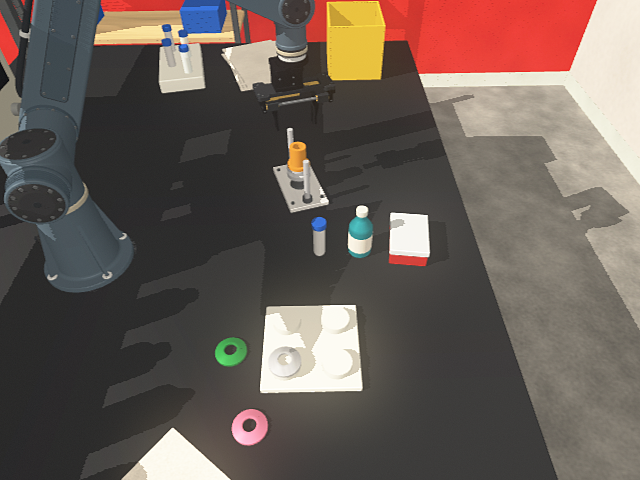

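```bash
python3 -c "
from rig import robot
print(robot.hand_in())"
```

```text
the job is handed in; nothing more can be done
None
```

I stacked three springs on the arbor, hollow side up, then down, then up. I then lowered the sleeve onto them, flange down, until it touched the top spring at about 5 N, released it and backed off. The job was handed in with the robot's clock at about 29 s, and no verdict was reported.

- **Pack:** the last side, scene and wrist pictures show the sleeve upright on the pack, with the arbor tip visible inside its bore. The gripper is clear, and the wrist force read about 0 N.
- **Everything else:** the fourth spring (hub side up) is still on its rack pad. The tube, bottle, slide box and the green and pink look-alikes appear where they started.
- **Second spring:** I released it about 15 mm above its seat and let it slide down the arbor, because the fingertips would have met the first spring's rim. A picture taken afterwards showed it lying flat at the right height.
- **Disagreements:** the side and scene cameras differed by about 4 mm in y. The wrist camera was off by 1–3 mm, so I corrected the alignment from pictures just above the arbor. No check failed.

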